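# Sort a stacked clutch set onto its rests

### The job

Take the stacked clutch parts apart from the top down and set each on the green rest of its own outline and size: handle grip on the small disc, fork pad on the small rectangle, release bearing on the large disc, bolt plate on the large rectangle, finishing each before lifting the next. Leave every part released, same way up as it began, centred on its rest and, on the rectangles, lengthwise with it. Do not drop or tip any part, and leave the oil tin and the spanner where they are.

Things in the scene. Friction and masses are not known exactly. Their poses are not given: they have to be found in the camera images.
- handle_grip: Black bakelite handle grip, a knob standing upright, 58 mm tall, top of the stack. Round: foot 28 mm diameter (thin brass ferrule at the very bottom), waist 22 mm at 14 mm height, widest 34 mm at 44 mm height. About 60 g; grip it at the bulge, 34 to 48 mm above its underside. Origin: centre of its underside; z up.
- fork_pad: Bronze shift-fork pad, second from the top, under the handle grip: flat block with half-round ends, 54 mm long (its x axis), 30 mm wide (its y axis), 16 mm thick. About 180 g. Origin: centre of its underside; z up.
- bearing: Matt grey clutch release bearing, third from the top: flat ring lying on its face, 60 mm outer diameter, 28 mm bore, 22 mm high. About 300 g. Origin: centre of its underside; z up.
- bolt_plate: Zinc-coated steel bolt plate, bottom of the stack, lying on the shelf: 92 mm long (its x axis), 54 mm wide (its y axis), 14 mm thick, with a dark bolt hole near each corner. About 500 g. Origin: centre of its underside; z up. The parts above it are stacked loosely, up to 3 mm off-centre on each other and turned by up to about 35 degrees.
- rest_grip: Small round rest for the handle grip: disc of 52 mm diameter. Fixed to the shelf, 4 mm high, green-painted steel. Origin: centre of its underside, so its top is 4 mm above the origin; z up.
- rest_pad: Small rectangular rest for the fork pad: 76 mm long (x axis) by 54 mm wide (y axis). Fixed to the shelf, 4 mm high, green-painted steel. Origin: centre of its underside, so its top is 4 mm above the origin; z up.
- rest_bearing: Large round rest for the release bearing: disc of 84 mm diameter. Fixed to the shelf, 4 mm high, green-painted steel. Origin: centre of its underside, so its top is 4 mm above the origin; z up.
- rest_plate: Large rectangular rest for the bolt plate: 116 mm long (x axis) by 78 mm wide (y axis). Fixed to the shelf, 4 mm high, green-painted steel. Origin: centre of its underside, so its top is 4 mm above the origin; z up.
- oil_tin: Bystander: loose upright grey oil tin, 60 mm diameter, 100 mm tall, to the right at the far side (-y). Leave alone. Origin: centre of its underside; z up.
- spanner: Bystander: loose steel spanner, about 170 mm long, lying flat to the left at the far side (+y). Leave alone. Its x axis runs along it. (A fixed clip holder with a mainshaft, about 160 mm wide and 60 mm high, also stands at the far edge, in the middle, 0.74 m or more from the robot base.)
Not all that is in view belongs to the job. What is meant by the fork_pad is not white or yellow, and is the larger of those in its own colour.

How it is judged (in metres and radians):
On the way, in this order (a step that is already met when the one before it is completed fails the run):
1. the handle grip stands released on the small round rest, before the next part (horizontal distance between handle_grip and rest_grip below 0.012 m and z of handle_grip in the frame of rest_grip between 0.002 and 0.007 m and angle between handle_grip's own z axis and vertical below 0.1 rad and contact force between the fingers and handle_grip below 0.05 N and linear speed of handle_grip below 0.02 m/s and angular speed of handle_grip below 0.2 rad/s), for 0.2 s.
2. the fork pad stands released on the small rectangular rest, before the next part (horizontal distance between fork_pad and rest_pad below 0.012 m and z of fork_pad in the frame of rest_pad between 0.002 and 0.007 m and angle between fork_pad's own z axis and vertical below 0.1 rad and contact force between the fingers and fork_pad below 0.05 N and linear speed of fork_pad below 0.02 m/s and angular speed of fork_pad below 0.2 rad/s and angle between the x axis of fork_pad and the x axis of rest_pad, either way round below 0.22 rad), for 0.2 s.
3. the release bearing stands released on the large round rest, before the next part (horizontal distance between bearing and rest_bearing below 0.012 m and z of bearing in the frame of rest_bearing between 0.002 and 0.007 m and angle between bearing's own z axis and vertical below 0.1 rad and contact force between the fingers and bearing below 0.05 N and linear speed of bearing below 0.02 m/s and angular speed of bearing below 0.2 rad/s), for 0.2 s.
4. the bolt plate stands released on the large rectangular rest, before the next part (horizontal distance between bolt_plate and rest_plate below 0.012 m and z of bolt_plate in the frame of rest_plate between 0.002 and 0.007 m and angle between bolt_plate's own z axis and vertical below 0.1 rad and contact force between the fingers and bolt_plate below 0.05 N and linear speed of bolt_plate below 0.02 m/s and angular speed of bolt_plate below 0.2 rad/s and angle between the x axis of bolt_plate and the x axis of rest_plate, either way round below 0.22 rad), for 0.2 s.
At the end, for the whole second after the job is handed in: Grip on the small disc, fork pad on the small rectangle, bearing on the large disc, bolt plate on the large rectangle: each flat on its rest, same way up, within 12 mm of its centre, pad and plate lengthwise within 0.22 rad (12 degrees), all released and at rest (all of step 1 and all of step 2 and all of step 3 and all of step 4); the robot touches nothing.
It fails at once if a part is tipped by more than 40 degrees (angle between any of handle_grip, fork_pad, bearing, bolt_plate's own z axis and vertical above 0.7 rad).
It fails at once if a part is dropped or thrown (faster than 0.6 m/s while the fingers do not touch it) ((contact force between the fingers and handle_grip below 0.05 N and linear speed of handle_grip above 0.6 m/s) or (contact force between the fingers and fork_pad below 0.05 N and linear speed of fork_pad above 0.6 m/s) or (contact force between the fingers and bearing below 0.05 N and linear speed of bearing above 0.6 m/s) or (contact force between the fingers and bolt_plate below 0.05 N and linear speed of bolt_plate above 0.6 m/s)).
It fails at once if the oil tin is shifted more than 20 mm (distance of oil_tin from where it was at the start of the episode above 0.02 m).
It fails at once if the spanner is shifted more than 20 mm (distance of spanner from where it was at the start of the episode above 0.02 m).
It also fails if it takes over 120 s, if anything falls off the work surface, if the arm or the gripper's body presses on something with over 40 N, if the wrist force passes 120 N, or if a joint passes its speed limit or range.

### The arm

A 6-joint arm with a two-finger parallel gripper is mounted at the origin on the work surface. World frame = base frame: x ahead of the robot, y to its left, z up, the work surface at z = 0. Lengths are in mm, angles in rad, forces in N, time in s.
With the tool pointing down it reaches from about 400 to 925 mm from the base axis. Payload 12.5 kg.
Tool frame: the origin (TCP) lies at the very end of the fingers, on their centre line; the grasp point (between the pads) lies 19 mm behind it (env.grip_point_offset is the distance from the TCP to the grasp point, in mm); z points along the fingers, y is the direction in which the jaws open and shut (so a half turn about z gives the same grasp; the last joint's range is limited). The gripper opens to 95 mm and grips with 3 to 60 N. Pads are 20 mm wide; open, the fingers measure 119 mm over their backs; the gripper's body (75 mm by 180 mm) begins 59 mm behind the grasp point.
Start: joints at [-1.286, 0.491, 1.559, -0, 1.092, -0.106], TCP at [238.105, -577.89, 181.861] pointing down, gripper open.
Joint ranges: [-3.1, 3.1], [-0.84, 2.19], [0.05, 2.79], [-1.13, 4.28], [0.06, 2.93], [-2.69, 2.69]. Speed limits (rad/s): [2.22, 2.22, 2.79, 3.14, 3.14, 3.14].

### API

Orientations are given as [roll, pitch, yaw] about the fixed x, y, z axes, in that order (R = Rz(yaw) Ry(pitch) Rx(roll)).
In Python, from cell import env gives the robot as it stands.
- The arm moves only by the tool drive_tool, never from a script. Its argument "commands" is a list of rows, each an object of numbers: "dx", "dy", "dz": the shift along the world's x, y, z in mm; "yaw": the turn about the world's z in degrees. In form: [{"dx": .., "dy": .., "dz": .., "yaw": ..}, ...]. A call has 1 to 5 rows; each row shifts and turns the commanded pose from where the row before left it; what a row does not reach is not made up. A row lasts 1/12 s, in which the tool goes at most 41.7 mm and 7.16 degrees, less where a joint would pass 70% of its speed; a pose out of reach is approached as far as the arm can. A call with a gripper value outside its range is refused whole. "grip" is the opening, from 0 (shut) to 1 (fully open), set as the call begins (left out, the last holds). The fingers move at their own pace and stop on an object; the grip force is fixed at half the most. Time passes only in rows, so rows that do not move let the fingers close. It gives the time, the measured TCP pose, the force and the opening at its end, in the units of the state.
- env.state(): the state, without advancing time (a new reading comes with each control period).
- env.read_camera(name): name is "scene" or "top"; returns the picture (420x560x3 uint8, red, green, blue); there is no depth.
- env.calibration(name): a dict with "intrinsics" (3x3 intrinsics, pixels), "rvec" (rotation vector, rad) and "tvec" (3), from world to camera coordinates, as OpenCV has them. Camera axes: x right, y down, z forward; pixel columns grow to the right and rows downward; lengths in mm; the calibration is good to about 2 mm. A picture is of the moment at which its call begins. calibration takes no time and is no camera call.
- env.job_done(): hands the job in, once; it reports no verdict.
Trained networks look in the newest picture that a camera, given by its name, has taken for a name from the list of things; names that differ only in an ending like _2 or _b are one class to them, and where a whole thing is asked for, a point or a joint stands for the part that bears it (a point fixed in the world has none). Each returns a list of dicts, best first, with "conf" (0 to 1); they miss things now and then, are a little off and sometimes report something else, mostly with a low value. They report only what shows in the picture. A call takes as long as a camera call. They do not tell look-alikes from the thing itself.
- env.trace(query, camera): "pixels" (420x560 bool, what is visible of it) and "pixel" ([column, row] in pixels, amid what is visible of it).
- env.place_of(query, camera): "pixel" ([column, row] in pixels: a listed point, or the origin of a listed thing).
The state is a dict: "t": time; "joints": joint angles; "qvel": joint speeds; "tau": joint torques, N m; "eef_pos": TCP position; "tcp_rot": TCP orientation; "ft_force": force on the tool from outside, world axes, zero at the start; "moment": the same for the moment, N m; "opening": opening from 0.0 (shut) to 1.0 (fully open).
Only numpy, scipy, OpenCV 4.12 (cv2) and the standard library are available. Lean on these libraries where they do the work, as an engineer would, in place of code of your own. Each camera call takes 0.05 s, during which the arm holds its last target.

## Working session

There is one attempt and no reset: what is moved stays moved. The work goes in short steps, Python scripts to look and compute and a tool call to move; the robot and the scene stay as the last step left them, time stands still between calls to the robot, and variables do not carry over. Pictures are saved under pics/ and viewed, and the job is handed in when it is done.

Besides the shell and the picture viewer there is one more tool, called after "Request:" as name(argument=value, ...) on one line, values as JSON. drive_tool: Moves the arm, as the interface text tells. Its arguments: {"type":"object","properties":{"commands":{"type":"array"},"grip":{"type":"number"}},"required":["commands"]}

```bash
ls; mkdir -p pics; cat > h.py <<'E'
import numpy as np, cv2
from cell import env
def cal(n):
    c=env.calibration(n); K=np.array(c["intrinsics"],float); r=np.array(c["rvec"],float); t=np.array(c["tvec"],float).ravel()
    return K,cv2.Rodrigues(r)[0],t
def back(n,px,z):
    K,R,t=cal(n); d=R.T@np.linalg.inv(K)@np.array([px[0],px[1],1.]); o=-R.T@t
    return o+d*(z-o[2])/d[2]
def proj(n,P):
    K,R,t=cal(n); p=K@(R@np.array(P,float)+t); return p[:2]/p[2]
def shot(n,f):
    im=env.read_camera(n); cv2.imwrite('pics/'+f,im[:,:,::-1]); return im
E
python3 - <<'E'
from h import *
shot('top','t0.png');shot('scene','s0.png')
for n in('top','scene'):
    K,R,t=cal(n); print(n,-R.T@t,K[0,0])
print(env.state()['t'],env.state()['tcp_rot'])
E
```

```text
pics
top [ 489.25397929    2.91250441 1156.38475465] 412.0611246456869
scene [1287.50877211 -400.72829496  940.12134963] 502.01721403932174
0.1 [-3.14060531e+00 -8.08120916e-05  3.90782269e-01]
```

View pics/t0.png

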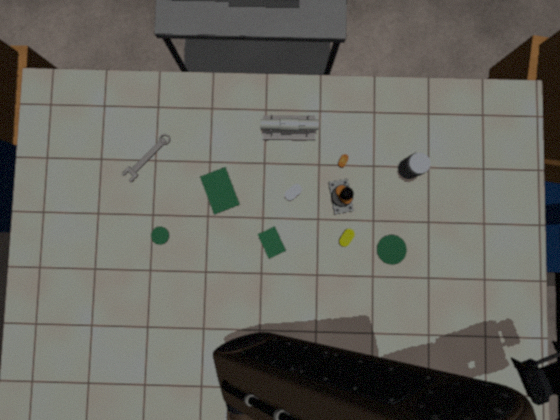

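View pics/s0.png

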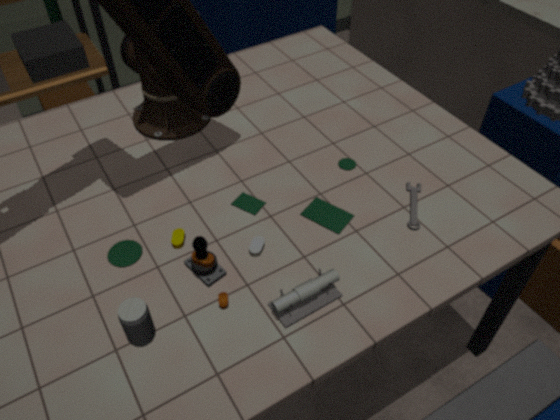

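Top view: the stack is at about (343,196). The rests are at (160,235) small disc, (272,242) small rectangle, (391,249) large disc and (220,190) large rectangle. There are four fork-pad candidates: bronze in the stack (343,196), a small orange one (343,161), a yellow one (347,238) and a white one (291,194). The stacked one fits, because it is neither white nor yellow and is the larger of the two orange ones. I'll confirm that in a crop.

```bash
python3 - <<'E'
from h import *
t=cv2.imread('pics/t0.png');s=cv2.imread('pics/s0.png')
a=cv2.resize(t[145:255,275:375],(400,440),interpolation=cv2.INTER_CUBIC)
b=cv2.resize(s[220:320,160:260],(400,440),interpolation=cv2.INTER_CUBIC)
cv2.imwrite('pics/c0.png',np.hstack([a,b]))
zt=dict(handle_grip=50,fork_pad=75-20,bearing=36,bolt_plate=14,rest_grip=4,rest_pad=4,rest_bearing=4,rest_plate=4)
for q in zt:
    for n in('top','scene'):
        for d in env.trace(q,n)[:3]:
            m=d['pixels'].astype(np.uint8); 
            if m.sum()<5: continue
            if q.startswith('rest'):
                ys,xs=np.nonzero(m); P=np.array([back(n,(x,y),4)[:2] for x,y in zip(xs,ys)],np.float32)
                r=cv2.minAreaRect(P); ev=np.linalg.eigh(np.cov(P.T)); a=np.degrees(np.arctan2(ev[1][1,1],ev[1][0,1]))
                print(q,n,round(d['conf'],2),P.mean(0).round(1),'rect',np.round(r[0],1),np.round(r[1],1),'PCA',round(a,1), 'len',np.sqrt(ev[0]*12).round(1))
            else:
                print(q,n,round(d['conf'],2),np.round(d['pixel'],1),m.sum())
        if not q.startswith('rest'):
            print('  place',[(round(d['conf'],2),np.round(d['pixel'],1).tolist()) for d in env.place_of(q,n)[:4]])
print(env.state()['t'])
E
```

```text
handle_grip top 0.56 [337.4 200. ] 117
  place [(0.65, [338.2, 199.3]), (0.46, [343.7, 195.3])]
handle_grip scene 0.58 [195.9 250.1] 321
  place [(0.56, [199.2, 258.1])]
fork_pad top 0.77 [291.2 191.8] 210
fork_pad top 0.52 [345.3 239.3] 170
fork_pad top 0.43 [345.  160.3] 85
  place [(0.65, [343.7, 194.2]), (0.58, [289.6, 193.2]), (0.57, [344.9, 237.0]), (0.49, [341.1, 161.2])]
fork_pad scene 0.8 [256.6 248.1] 248
fork_pad scene 0.7 [202.5 262.4] 221
fork_pad scene 0.57 [176.7 238.1] 272
  place [(0.75, [201.7, 257.8]), (0.74, [177.8, 238.2]), (0.59, [222.7, 305.8]), (0.51, [250.2, 249.5])]
bearing top 0.51 [336.1 199.2] 97
  place [(0.66, [341.0, 193.9]), (0.29, [343.2, 196.3])]
  place [(0.76, [203.2, 265.6]), (0.67, [327.6, 215.0])]
bolt_plate top 0.73 [338.1 209.3] 276
  place [(0.85, [340.4, 197.2])]
bolt_plate scene 0.62 [212.2 277.1] 284
  place [(0.62, [203.4, 271.5])]
rest_grip top 0.83 [474.9 323.1] rect [474.9 322.3] [39.  42.2] PCA 111.0 len [37.3 39. ]
rest_grip scene 0.63 [479.9 324.6] rect [480.  324.3] [49.5 51.5] PCA 151.4 len [43.4 48. ]
rest_grip scene 0.21 [698.5 372.7] rect [698.  372.8] [ 36.8 170.9] PCA 138.4 len [ 28.  184.3]
rest_pad top 0.9 [464.1  11.9] rect [464.8  11.8] [79.1 57.2] PCA -148.4 len [55.8 77.9]
rest_pad scene 0.67 [468.   12.5] rect [468.   12.9] [77.2 54.6] PCA -155.7 len [53.9 76.4]
rest_bearing top 0.65 [ 690.5 -384.8] rect [ 690.9 -385.8] [60.4 95.8] PCA 116.6 len [55.8 86.5]
rest_bearing top 0.6 [ 453.8 -321.7] rect [ 453.9 -321.8] [83.  80.5] PCA 55.3 len [72.6 73.8]
rest_bearing scene 0.97 [ 458.6 -319.6] rect [ 458.8 -319. ] [79.2 80. ] PCA 156.6 len [70.4 73.1]
rest_plate top 0.66 [605.7 161.6] rect [605.8 161.4] [115.7  77.9] PCA -155.6 len [ 76.8 114.1]
rest_plate scene 0.76 [611.1 161.7] rect [611.1 161.6] [118.2  81.7] PCA -159.1 len [ 78.1 116.3]
1.3
```

View pics/c0.png

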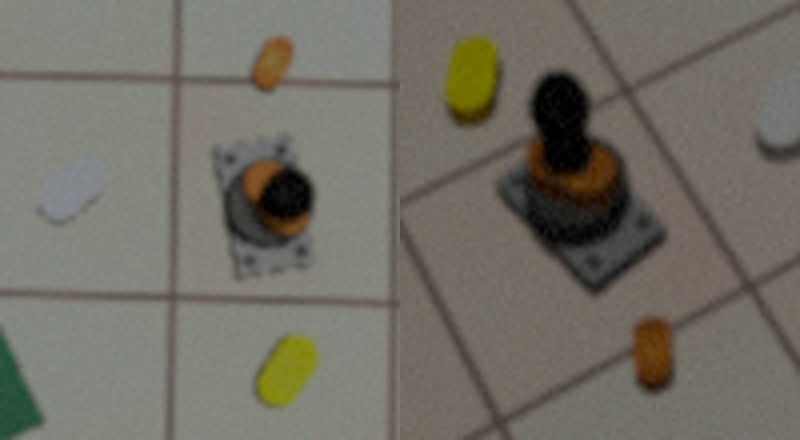

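The crop confirms it: the stacked bronze pad, under the knob, is clearly longer than the loose orange one. Next I'll measure the rests and stack by colour in both cameras.

```bash
cat >> h.py <<'E'
def comps(mask,minA=20):
    n,l,s,c=cv2.connectedComponentsWithStats(mask.astype(np.uint8)); return [(l==i) for i in range(1,n) if s[i,4]>=minA]
def world(n,m,z):
    cs,_=cv2.findContours(m.astype(np.uint8),cv2.RETR_EXTERNAL,cv2.CHAIN_APPROX_NONE)
    c=max(cs,key=cv2.contourArea)[:,0,:]
    return np.array([back(n,p,z)[:2] for p in c],np.float32)
def rects(n,m,z):
    P=world(n,m,z); r=cv2.minAreaRect(P); b=cv2.boxPoints(r); e=b[1]-b[0]; f=b[2]-b[1]
    L=e if np.hypot(*e)>np.hypot(*f) else f
    return np.round(r[0],1),np.round(sorted(r[1]),1),round(np.degrees(np.arctan2(L[1],L[0]))%180,1)
E
python3 - <<'E'
from h import *
im={'top':cv2.imread('pics/t0.png'),'scene':cv2.imread('pics/s0.png')}
for n in im:
    hsv=cv2.cvtColor(im[n],cv2.COLOR_BGR2HSV); H,S,V=cv2.split(hsv)
    print(n)
    for m in comps((H>60)&(H<95)&(S>90)&(V>30),60):
        print(' green',m.sum(),*rects(n,m,4))
    for m in comps((H>5)&(H<18)&(S>150)&(V>80),15):
        ys,xs=np.nonzero(m); print(' orange',m.sum(),xs.min(),xs.max(),ys.min(),ys.max(),*rects(n,m,52))
    x0,y0=(315,170) if n=='top' else (180,225)
    sub=np.zeros_like(V,bool); sub[y0:y0+60,x0:x0+60]=True
    for m in comps((V<50)&sub,15):
        ys,xs=np.nonzero(m); print(' black',m.sum(),xs.min(),xs.max(),ys.min(),ys.max(),xs.mean(),ys.mean(),back(n,(xs.mean(),ys.mean()),52+44).round(1))
E
```

```text
top
 green 1009 [604.8 162.8] [ 73.3 111.2] 22.9
 green 450 [463.9  12.4] [49.8 71.7] 26.5
 green 212 [473.4 325. ] [41.7 42.2] 91.6
 green 621 [ 453.8 -321.8] [74.9 77.4] 0.5
 orange 31 20 26 47 56 [971.1 714.2] [16.7 25.7] 4.1
 orange 22 531 538 49 56 [1005.4 -697. ] [17.3 19.8] 75.5
 orange 27 20 26 56 66 [944.4 711.6] [14.3 30.9] 19.5
 orange 47 530 536 57 78 [ 961.8 -694.1] [16.6 59.1] 1.9
 orange 23 17 20 70 83 [900.2 721.6] [ 8.3 36.8] 4.2
 orange 15 16 19 85 96 [860.3 720.4] [ 6.5 31.6] 173.0
 orange 19 14 17 116 126 [775.1 721.7] [ 7.8 28.4] 176.1
 orange 16 342 346 155 160 [ 698.4 -180.8] [ 9.1 15. ] 34.4
 orange 24 339 344 162 166 [ 680.2 -171.8] [10.9 13.6] 91.5
 orange 43 336 344 186 194 [ 612.2 -166.7] [13.  25.4] 141.5
 orange 15 345 350 199 203 [ 579.5 -190.6] [ 6.  15.7] 118.1
 black 157 337 352 187 205 345.0828025477707 194.77707006369425 [ 592.6 -175.3   96. ]
scene
 green 126 [478.7 323.9] [41.3 41.4] 87.1
 green 347 [466.7  13.4] [47.9 70.9] 26.2
 green 897 [609.  162.8] [ 73.3 110. ] 23.3
 green 638 [ 456.9 -319.6] [75.3 76.4] 119.4
 orange 32 552 559 240 248 [989.3 521.5] [14.6 23.5] 127.3
 orange 41 203 212 254 262 [ 615.  -169.9] [14.1 25.3] 118.2
 orange 94 219 227 293 305 [ 726.  -190.3] [16.7 30.2] 152.9
 black 273 193 208 237 260 200.07692307692307 248.12820512820514 [ 612.  -183.2   96. ]
 black 335 188 216 258 277 202.59402985074627 267.86567164179104 [ 663.  -201.8   96. ]
 black 41 201 224 274 284 213.8780487804878 279.8780487804878 [ 703.  -195.5   96. ]
```

```bash
python3 - <<'E'
from h import *
def tri(pt,ps):
    A=[];b=[]
    for n,p in (('top',pt),('scene',ps)):
        K,R,t=cal(n);M=K@np.c_[R,t]
        for i in(0,1):
            r=p[i]*M[2]-M[i];A.append(r[:3]/np.linalg.norm(r[:3]));b.append(-r[3]/np.linalg.norm(r[:3]))
    return np.linalg.lstsq(np.array(A),np.array(b),rcond=None)[0]
pt=(345.9,193.4);ps=(199.6,243.5)
print('bulge',tri(pt,ps),back('top',pt,96),back('scene',ps,96))
T=lambda u,v:(275+(u+.5)/4-.5,145+(v+.5)/4-.5)
S=lambda u,v:(160+(u-400+.5)/4-.5,220+(v+.5)/4.4-.5)
c=[T(*p) for p in((215,148),(287,135),(312,262),(238,278))]
W=np.array([back('top',p,14)[:2] for p in c]);print(W.round(1),W.mean(0).round(1),cv2.minAreaRect(W.astype(np.float32)))
l=(W[0]+W[1]-W[2]-W[3]);print('plate yaw',np.degrees(np.arctan2(l[1],l[0])))
print('stack-centre pred of bulge px', proj('top',[*W.mean(0),96]),proj('scene',[*W.mean(0),96]))
s=[S(*p) for p in((497,182),(595,292),(665,233))]
V=np.array([back('scene',p,14)[:2] for p in s]);print(V.round(1),((V[0]+V[2])/2).round(1),np.degrees(np.arctan2(*(V[1]-V[0])[::-1])))
E
```

```text
bulge [ 596.64639641 -177.74131413   92.552438  ] [ 596.1981938  -177.37632128   96.        ] [ 599.58261809 -178.44122124   96.        ]
[[ 636.1 -142. ]
 [ 646.6 -192. ]
 [ 558.4 -210.6]
 [ 545.9 -159.6]] [ 596.7 -176.1] ((596.251953125, -175.84918212890625), (91.92082214355469, 52.55203628540039), 11.833237648010254)
plate yaw 11.446828483768178
stack-centre pred of bulge px [345.39272572 193.17501104] [200.02309831 242.21209539]
[[ 561.4 -211. ]
 [ 654.6 -193.5]
 [ 642.3 -143. ]] [ 601.9 -177. ] 10.673342353075316
```

The measurements agree. Both cameras put the stack at about (598,-177.5), the plate fits as 92x52.5 mm at yaw 11°, and the averaged rests are grip (476,324.5), pad (465,13, 26°), bearing (455.5,-320.7) and plate (607,163, 23°). Moving above the grip.

Request:
drive_tool(commands=[{"dx": 26,"dy": 29},{"dx": 26,"dy": 29},{"dx": 26,"dy": 29},{"dx": 26,"dy": 29},{"dx": 26,"dy": 29}], grip=1)

```text
invalid input
```

Request:
drive_tool(commands=[{"dx": 26,"dy": 29},{"dx": 26,"dy": 29},{"dx": 26,"dy": 29},{"dx": 26,"dy": 29},{"dx": 26,"dy": 29}])

```text
invalid input
```

Request:
drive_tool(commands=[{"dx": 26,"dy": 29},{"dx": 26,"dy": 29},{"dx": 24,"dy": 26},{"dx": 24,"dy": 26},{}])

```text
invalid input
```

All four keys are probably needed.

Request:
drive_tool(commands=[{"dx": 26,"dy": 29,"dz": 0,"yaw": 0},{"dx": 26,"dy": 29,"dz": 0,"yaw": 0},{"dx": 26,"dy": 29,"dz": 0,"yaw": 0},{"dx": 26,"dy": 29,"dz": 0,"yaw": 0},{"dx": 26,"dy": 29,"dz": 0,"yaw": 0}], grip=1)

```text
t: 1.72
eef_pos: [369.0, -431.5, 182.0]
tcp_rot: [3.141, -0.0, 0.39]
ft_force: [0.6, -0.4, 0.0]
opening: 0.999
```

Request:
drive_tool(commands=[{"dx": 26,"dy": 29,"dz": 0,"yaw": 0},{"dx": 26,"dy": 29,"dz": 0,"yaw": 0},{"dx": 26,"dy": 29,"dz": 0,"yaw": 0},{"dx": 26,"dy": 29,"dz": 0,"yaw": 0},{"dx": 26,"dy": 29,"dz": 0,"yaw": 0}])

```text
t: 2.13
eef_pos: [499.2, -286.3, 182.1]
tcp_rot: [3.141, -0.0, 0.391]
ft_force: [0.1, -1.0, -0.2]
opening: 1.0
```

Request:
drive_tool(commands=[{"dx": 26,"dy": 29,"dz": 0,"yaw": 0},{"dx": 26,"dy": 29,"dz": 0,"yaw": 0},{"dx": 24,"dy": 26,"dz": 0,"yaw": 0},{"dx": 23,"dy": 25,"dz": 0,"yaw": 0},{"dx": 0,"dy": 0,"dz": 0,"yaw": 0}])

```text
t: 2.55
eef_pos: [600.1, -174.7, 181.7]
tcp_rot: [-3.142, -0.001, 0.395]
ft_force: [-0.5, 0.9, -0.4]
opening: 1.003
```

```bash
python3 - <<'E'
from h import *
im=shot('scene','s1.png'); s=env.state(); print(s['eef_pos'])
a=cv2.resize(im[170:300,130:290,::-1],(800,600),interpolation=cv2.INTER_CUBIC)
cv2.imwrite('pics/s1c.png',a)
print(proj('scene',s['eef_pos']))
E
```

```text
[ 598.51095433 -176.5653961   181.52639958]
[195.47366176 216.2815672 ]
```

View pics/s1c.png

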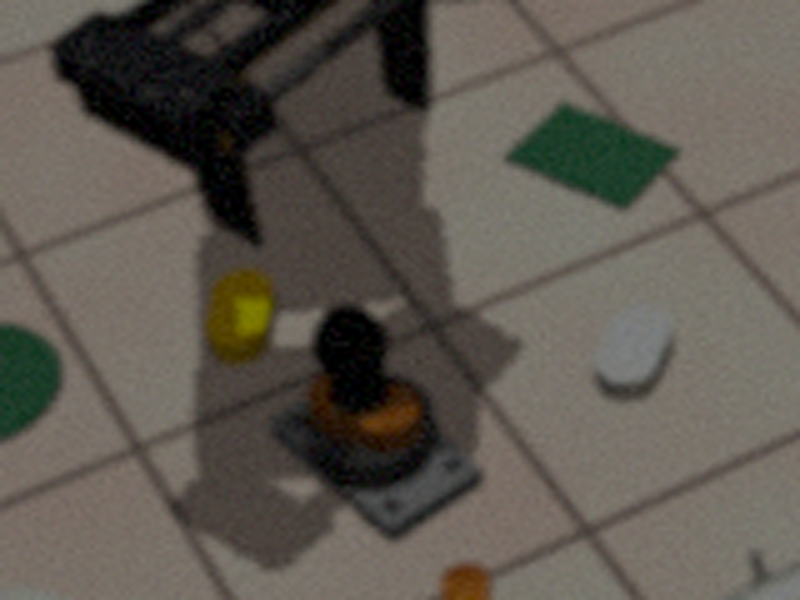

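```bash
python3 - <<'E'
from h import *
im=shot('top','t1.png')
p=env.state()['eef_pos'];print(p)
j=np.array([np.cos(np.radians(112.5)),np.sin(np.radians(112.5)),0])
for n,f in(('scene','s1.png'),('top','t1.png')):
    a=cv2.imread('pics/'+f); x0,y0=(130,150) if n=='scene' else (265,120)
    a=cv2.resize(a[y0:y0+120,x0:x0+160],(800,600),interpolation=cv2.INTER_CUBIC)
    for d in(-59.5,-47.5,0,47.5,59.5):
        for h in(0,78):
            q=(proj(n,p+j*d+[0,0,h])-[x0,y0]+.5)*5-.5; print(n,d,h,q.round())
            cv2.circle(a,tuple(int(v) for v in q),4,(0,0,255) if h==0 else (255,255,0),-1)
    cv2.imwrite('pics/ov_%s.png'%n,a)
E
```

```text
[ 597.45890339 -177.86331547  181.540488  ]
scene -59.5 0 [225. 421.]
scene -59.5 78 [194. 286.]
scene -47.5 0 [246. 403.]
scene -47.5 78 [216. 268.]
scene 0 0 [325. 333.]
scene 0 78 [301. 197.]
scene 47.5 0 [401. 266.]
scene 47.5 78 [382. 131.]
scene 59.5 0 [420. 250.]
scene 59.5 78 [401. 114.]
top -59.5 0 [555. 305.]
top -59.5 78 [598. 282.]
top -47.5 0 [531. 314.]
top -47.5 78 [573. 292.]
top 0 0 [438. 349.]
top 0 78 [472. 330.]
top 47.5 0 [345. 385.]
top 47.5 78 [371. 369.]
top 59.5 0 [322. 394.]
top 59.5 78 [345. 379.]
```

View pics/ov_scene.png

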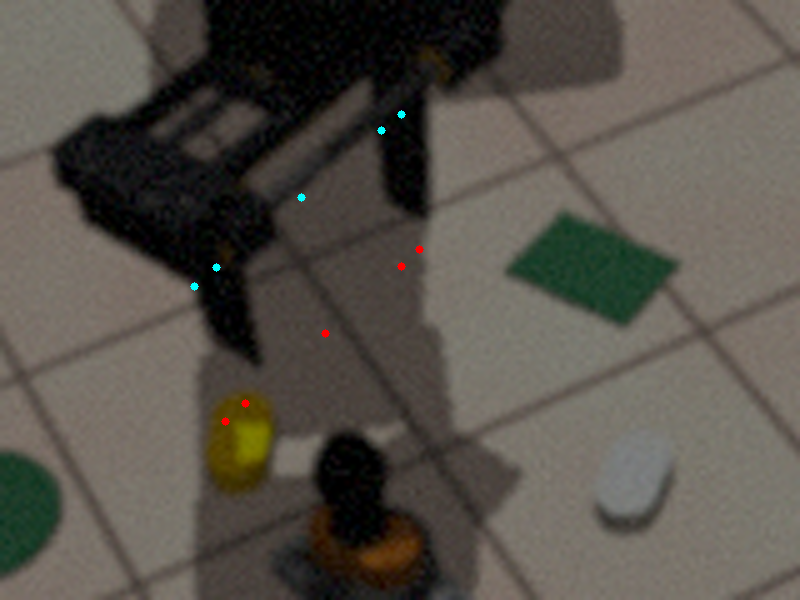

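View pics/ov_top.png

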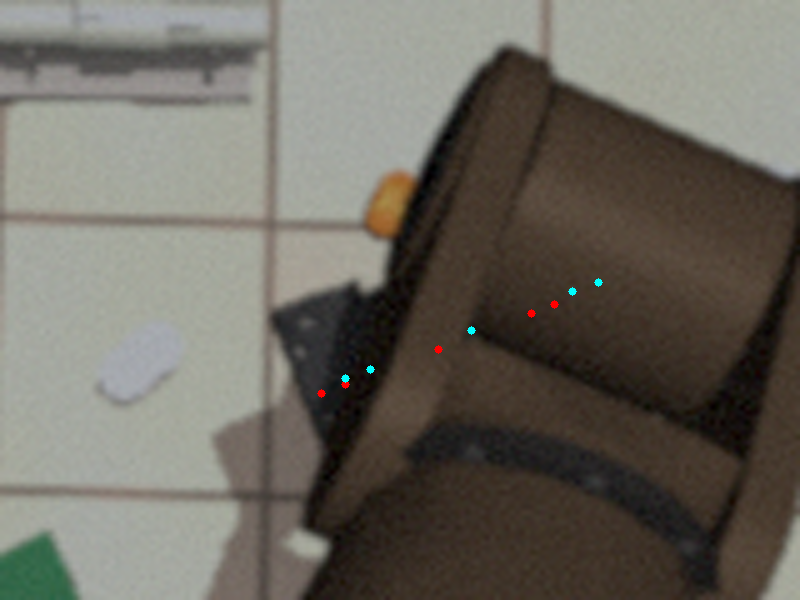

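```bash
python3 - <<'E'
from h import *
p=np.array([597.5,-177.9,181.5])
j=np.array([np.cos(np.radians(112.5)),np.sin(np.radians(112.5)),0]);k=np.array([j[1],-j[0],0])
for n,f in(('scene','s1.png'),('top','t1.png')):
    a=cv2.imread('pics/'+f); x0,y0=(100,120) if n=='scene' else (265,120)
    a=cv2.resize(a[y0:y0+120,x0:x0+160],(800,600),interpolation=cv2.INTER_CUBIC)
    def pt(P): return tuple(int(v) for v in (proj(n,P)-[x0,y0]+.5)*5-.5)
    for h,c in((78,(255,255,0)),(100,(255,0,255)),(140,(0,255,0))):
        q=[pt(p+j*u*90+k*v*37.5+[0,0,h]) for u,v in((1,1),(1,-1),(-1,-1),(-1,1))]
        cv2.polylines(a,[np.array(q)],True,c,1)
    for s in(-1,1):
        for o in (47.5,59.5):
            q=[pt(p+j*s*o+k*v*10+[0,0,h]) for v,h in((-1,0),(1,0),(1,78),(-1,78))]
            cv2.polylines(a,[np.array(q)],True,(0,0,255),1)
    cv2.imwrite('pics/ov2_%s.png'%n,a)
E
```

```text
(no output)
```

View pics/ov2_scene.png

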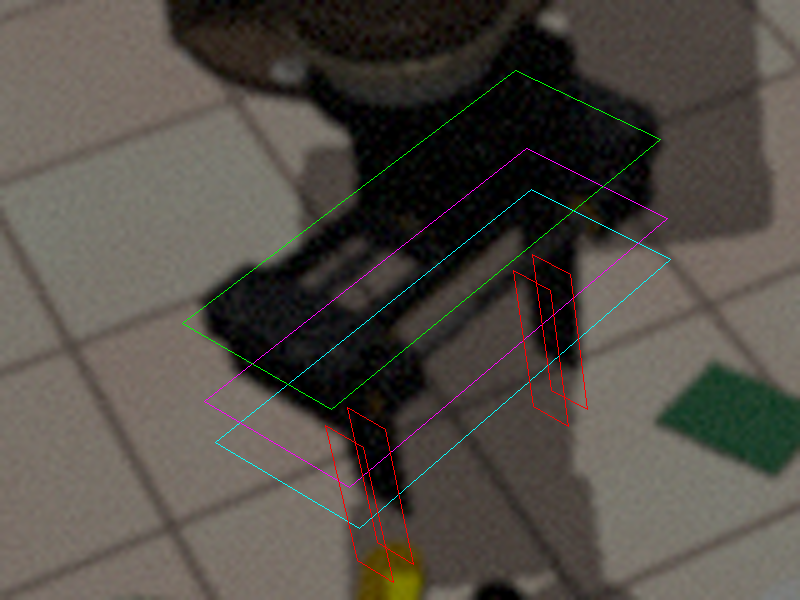

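View pics/ov2_top.png

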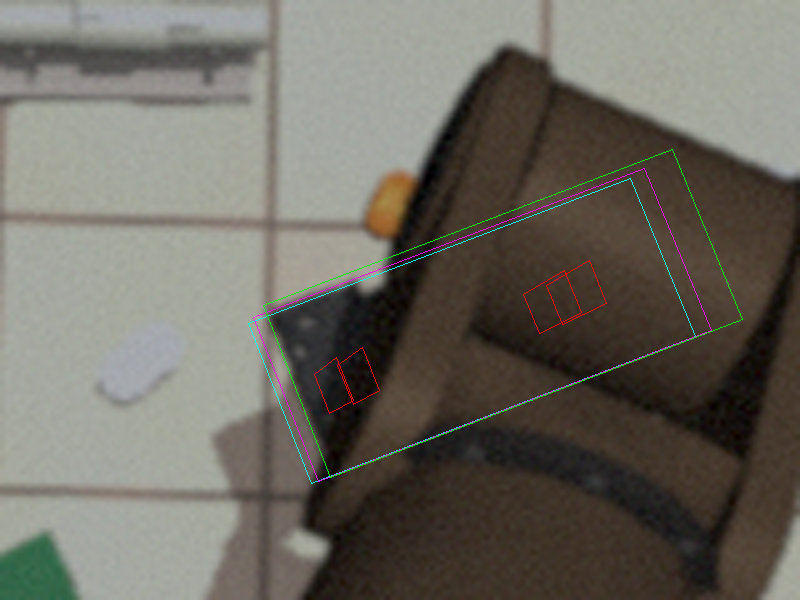

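The finger tips appear about 45 crop px (around 20 mm) above where the state puts them in the scene view. I'll descend part-way with the jaws open around the knob and compare again before gripping.

Request:
drive_tool(commands=[{"dx": 0,"dy": 0,"dz": -20,"yaw": 0},{"dx": 0,"dy": 0,"dz": -20,"yaw": 0},{"dx": 0,"dy": 0,"dz": -20,"yaw": 0},{"dx": 0,"dy": 0,"dz": -12,"yaw": 0},{"dx": 0,"dy": 0,"dz": 0,"yaw": 0}])

```text
t: 3.07
eef_pos: [595.4, -179.5, 107.6]
tcp_rot: [-3.139, 0.003, 0.389]
ft_force: [0.0, 0.7, -0.7]
opening: 0.998
```

```bash
python3 - <<'E'
from h import *
p=np.array(env.state()['eef_pos']);im=shot('scene','s2.png');print(p)
j=np.array([np.cos(np.radians(112.5)),np.sin(np.radians(112.5)),0]);k=np.array([j[1],-j[0],0])
n='scene';a=im[:,:,::-1]; x0,y0=(130,180)
a=cv2.resize(a[y0:y0+120,x0:x0+160],(800,600),interpolation=cv2.INTER_CUBIC)
def pt(P): return tuple(int(v) for v in (proj(n,P)-[x0,y0]+.5)*5-.5)
for s in(-1,1):
    for o in (47.5,59.5):
        q=[pt(p+j*s*o+k*v*10+[0,0,h]) for v,h in((-1,0),(1,0),(1,78),(-1,78))]
        cv2.polylines(a,[np.array(q)],True,(0,0,255),1)
cv2.imwrite('pics/ov3.png',a)
E
```

```text
[ 595.41609654 -179.45702139  107.56903621]
```

View pics/ov3.png

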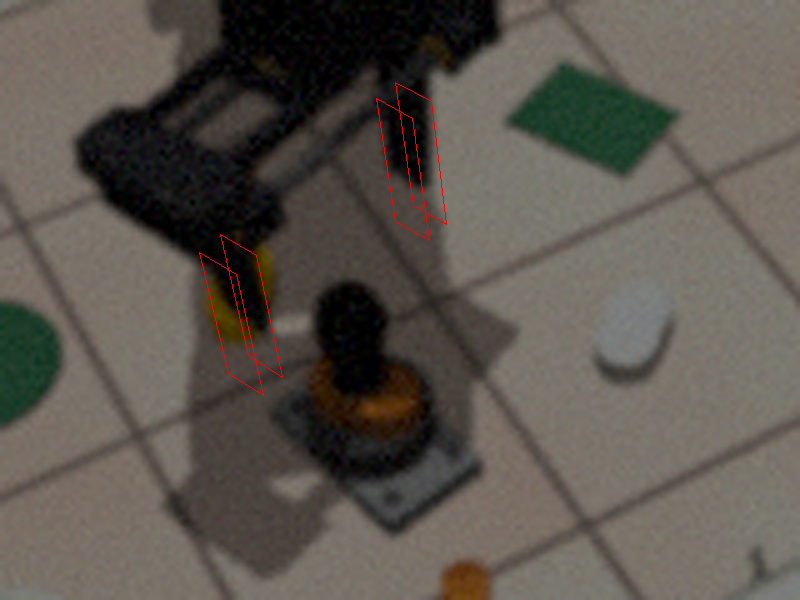

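The 20 mm offset persists, so I'll settle it with a gentle touch on bare surface nearby before trusting either source.

Request:
drive_tool(commands=[{"dx": 0,"dy": 0,"dz": 35,"yaw": 0},{"dx": -20,"dy": 8,"dz": 15,"yaw": 0},{"dx": -30,"dy": 11,"dz": 0,"yaw": 0},{"dx": -35,"dy": 13,"dz": 0,"yaw": 0},{"dx": -35,"dy": 13,"dz": 0,"yaw": 0}])

```text
t: 3.53
eef_pos: [476.1, -133.9, 161.3]
tcp_rot: [3.14, -0.002, 0.39]
ft_force: [0.7, -0.4, 0.4]
opening: 1.0
```

Request:
drive_tool(commands=[{"dx": -30,"dy": 10,"dz": -10,"yaw": 0},{"dx": -15,"dy": 5,"dz": -30,"yaw": 0},{"dx": 0,"dy": 0,"dz": -35,"yaw": 0},{"dx": 0,"dy": 0,"dz": -25,"yaw": 0},{"dx": 0,"dy": 0,"dz": -10,"yaw": 0}])

```text
t: 3.95
eef_pos: [431.5, -119.1, 48.7]
tcp_rot: [-3.141, 0.001, 0.39]
ft_force: [0.1, -0.4, -0.7]
opening: 0.999
```

Request:
drive_tool(commands=[{"dx": 0,"dy": 0,"dz": -8,"yaw": 0},{"dx": 0,"dy": 0,"dz": -8,"yaw": 0},{"dx": 0,"dy": 0,"dz": -8,"yaw": 0},{"dx": 0,"dy": 0,"dz": 0,"yaw": 0}])

```text
t: 4.28
eef_pos: [432.2, -119.0, 25.4]
tcp_rot: [-3.142, 0.0, 0.391]
ft_force: [-0.0, -0.5, -0.1]
opening: 1.0
```

```bash
python3 - <<'E'
from h import *
p=np.array(env.state()['eef_pos']);im=shot('scene','s3.png');print(p)
j=np.array([np.cos(np.radians(112.5)),np.sin(np.radians(112.5)),0]);k=np.array([j[1],-j[0],0])
n='scene';a=im[:,:,::-1]; x0,y0=(100,140)
a=cv2.resize(a[y0:y0+120,x0:x0+160],(800,600),interpolation=cv2.INTER_CUBIC)
def pt(P): return tuple(int(v) for v in (proj(n,P)-[x0,y0]+.5)*5-.5)
for s in(-1,1):
    for o in (47.5,59.5):
        q=[pt(p+j*s*o+k*v*10+[0,0,h]) for v,h in((-1,0),(1,0),(1,78),(-1,78))]
        cv2.polylines(a,[np.array(q)],True,(0,0,255),1)
cv2.imwrite('pics/ov4.png',a)
E
```

```text
[ 432.15079551 -119.02483991   25.37051088]
```

View pics/ov4.png

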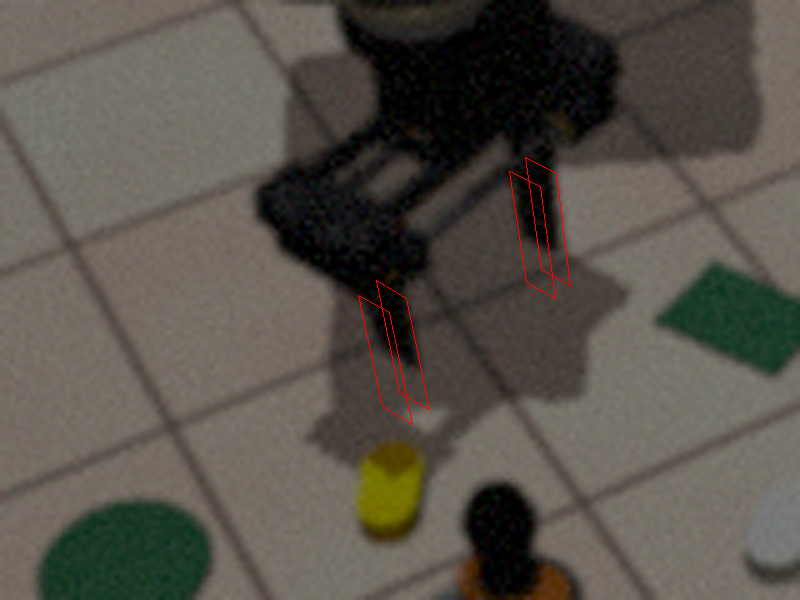

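Request:
drive_tool(commands=[{"dx": 0,"dy": 0,"dz": -7,"yaw": 0},{"dx": 0,"dy": 0,"dz": -6,"yaw": 0},{"dx": 0,"dy": 0,"dz": -4,"yaw": 0},{"dx": 0,"dy": 0,"dz": 0,"yaw": 0}])

```text
t: 4.67
eef_pos: [431.8, -118.8, 8.1]
tcp_rot: [-3.141, 0.001, 0.391]
ft_force: [0.2, 0.7, -1.4]
opening: 1.003
```

Request:
drive_tool(commands=[{"dx": 0,"dy": 0,"dz": -2,"yaw": 0},{"dx": 0,"dy": 0,"dz": -2,"yaw": 0},{"dx": 0,"dy": 0,"dz": 0,"yaw": 0}])

```text
t: 4.92
eef_pos: [432.1, -118.9, 4.6]
tcp_rot: [-3.142, 0.0, 0.391]
ft_force: [0.0, 0.2, 0.5]
opening: 1.001
```

Request:
drive_tool(commands=[{"dx": 0,"dy": 0,"dz": -2,"yaw": 0},{"dx": 0,"dy": 0,"dz": -1,"yaw": 0},{"dx": 0,"dy": 0,"dz": 0,"yaw": 0}])

```text
t: 5.17
eef_pos: [432.1, -118.9, 1.7]
tcp_rot: [3.142, 0.0, 0.391]
ft_force: [0.6, -1.2, 0.7]
opening: 0.995
```

```bash
python3 - <<'E'
from h import *
p=np.array(env.state()['eef_pos']);im=shot('scene','s4.png');print(p)
j=np.array([np.cos(np.radians(112.5)),np.sin(np.radians(112.5)),0]);k=np.array([j[1],-j[0],0])
n='scene';a=im[:,:,::-1]; x0,y0=(100,140)
a=cv2.resize(a[y0:y0+120,x0:x0+160],(800,600),interpolation=cv2.INTER_CUBIC)
def pt(P): return tuple(int(v) for v in (proj(n,P)-[x0,y0]+.5)*5-.5)
for s in(-1,1):
    for o in (47.5,59.5):
        q=[pt(p+j*s*o+k*v*10+[0,0,h]) for v,h in((-1,0),(1,0),(1,78),(-1,78))]
        cv2.polylines(a,[np.array(q)],True,(0,0,255),1)
cv2.imwrite('pics/ov5.png',a)
E
```

```text
[ 432.07272387 -118.86972263    1.72895215]
```

View pics/ov5.png

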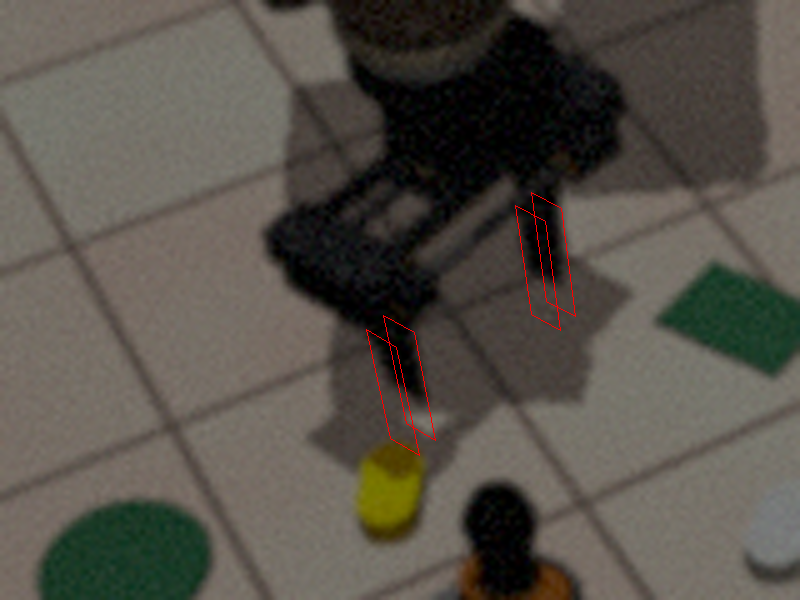

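No contact at 1.7 and the tips still look about 20 mm high in the image. I'll continue gently while watching the force.

Request:
drive_tool(commands=[{"dx": 0,"dy": 0,"dz": -1,"yaw": 0},{"dx": 0,"dy": 0,"dz": -1,"yaw": 0},{"dx": 0,"dy": 0,"dz": -1,"yaw": 0}])

```text
t: 5.47
eef_pos: [432.2, -118.9, -1.2]
tcp_rot: [3.141, -0.0, 0.391]
ft_force: [-0.3, -0.0, -0.1]
opening: 0.998
```

Request:
drive_tool(commands=[{"dx": 0,"dy": 0,"dz": -2,"yaw": 0},{"dx": 0,"dy": 0,"dz": -2,"yaw": 0},{"dx": 0,"dy": 0,"dz": 0,"yaw": 0}])

```text
t: 5.72
eef_pos: [432.0, -118.8, -5.5]
tcp_rot: [-3.141, 0.0, 0.391]
ft_force: [-0.3, -0.0, 0.4]
opening: 0.997
```

Request:
drive_tool(commands=[{"dx": 0,"dy": 0,"dz": -2,"yaw": 0},{"dx": 0,"dy": 0,"dz": -1,"yaw": 0},{"dx": 0,"dy": 0,"dz": 0,"yaw": 0}])

```text
t: 5.97
eef_pos: [432.0, -118.8, -8.4]
tcp_rot: [-3.141, 0.0, 0.391]
ft_force: [0.1, -0.5, -0.4]
opening: 0.998
```

The tips are plainly above what the state says: -8.4 with no contact. Continuing.

Request:
drive_tool(commands=[{"dx": 0,"dy": 0,"dz": -2,"yaw": 0},{"dx": 0,"dy": 0,"dz": -2,"yaw": 0},{"dx": 0,"dy": 0,"dz": 0,"yaw": 0}])

```text
t: 6.22
eef_pos: [432.0, -118.9, -12.5]
tcp_rot: [-3.141, 0.0, 0.391]
ft_force: [-0.4, 0.3, -0.2]
opening: 0.999
```

Request:
drive_tool(commands=[{"dx": 0,"dy": 0,"dz": -1,"yaw": 0},{"dx": 0,"dy": 0,"dz": -1,"yaw": 0},{"dx": 0,"dy": 0,"dz": -1,"yaw": 0}])

```text
t: 6.47
eef_pos: [432.1, -118.9, -15.2]
tcp_rot: [3.141, -0.0, 0.391]
ft_force: [-0.3, -0.2, 0.1]
opening: 0.999
```

Request:
drive_tool(commands=[{"dx": 0,"dy": 0,"dz": -1,"yaw": 0},{"dx": 0,"dy": 0,"dz": -1,"yaw": 0},{"dx": 0,"dy": 0,"dz": 0,"yaw": 0}])

```text
t: 6.72
eef_pos: [432.0, -118.8, -17.3]
tcp_rot: [-3.142, 0.0, 0.391]
ft_force: [-0.2, 0.2, -0.0]
opening: 1.003
```

Request:
drive_tool(commands=[{"dx": 0,"dy": 0,"dz": -1,"yaw": 0},{"dx": 0,"dy": 0,"dz": 0,"yaw": 0}])

```text
t: 6.88
eef_pos: [432.1, -118.9, -18.2]
tcp_rot: [3.142, 0.0, 0.391]
ft_force: [0.8, 0.2, 0.2]
opening: 1.002
```

Request:
drive_tool(commands=[{"dx": 0,"dy": 0,"dz": -1,"yaw": 0},{"dx": 0,"dy": 0,"dz": 0,"yaw": 0}])

```text
t: 7.05
eef_pos: [432.1, -118.9, -19.2]
tcp_rot: [3.142, 0.0, 0.391]
ft_force: [-0.1, 0.3, 0.9]
opening: 1.003
```

Request:
drive_tool(commands=[{"dx": 0,"dy": 0,"dz": -1,"yaw": 0},{"dx": 0,"dy": 0,"dz": 0,"yaw": 0}])

```text
t: 7.22
eef_pos: [432.1, -118.9, -20.2]
tcp_rot: [3.142, 0.0, 0.391]
ft_force: [-0.0, 0.5, 0.5]
opening: 1.001
```

```bash
python3 - <<'E'
from h import *
p=np.array(env.state()['eef_pos']);im=shot('scene','s5.png');print(p)
j=np.array([np.cos(np.radians(112.5)),np.sin(np.radians(112.5)),0]);k=np.array([j[1],-j[0],0])
n='scene';a=im[:,:,::-1]; x0,y0=(140,150)
a=cv2.resize(a[y0:y0+90,x0:x0+120],(800,600),interpolation=cv2.INTER_CUBIC)
f=800/120
def pt(P): return tuple(int(v) for v in (proj(n,P)-[x0,y0]+.5)*f-.5)
for s in(-1,1):
    for o in (47.5,59.5):
        q=[pt(p+[0,0,22]+j*s*o+k*v*10+[0,0,h]) for v,h in((-1,0),(1,0),(1,78),(-1,78))]
        cv2.polylines(a,[np.array(q)],True,(0,0,255),1)
cv2.imwrite('pics/ov6.png',a)
E
```

```text
[ 432.08940533 -118.89498087  -20.2429145 ]
```

View pics/ov6.png

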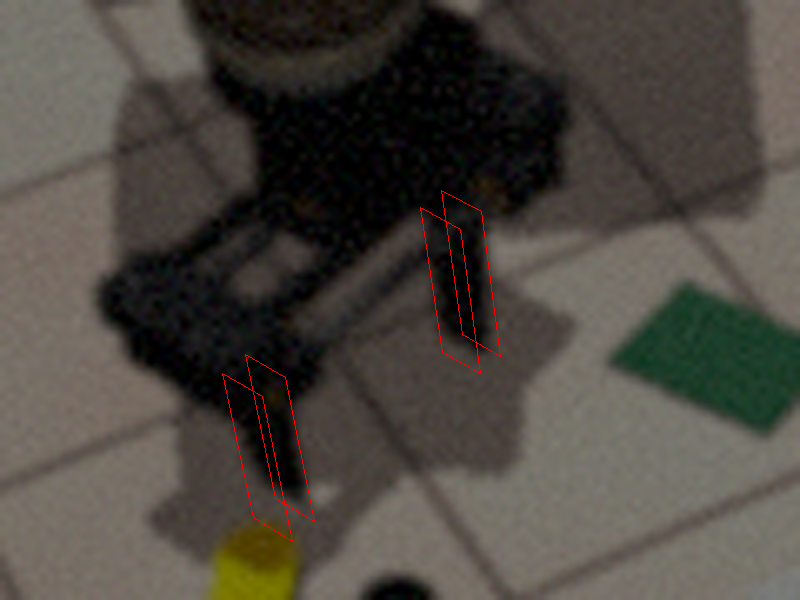

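Request:
drive_tool(commands=[{"dx": 0,"dy": 0,"dz": -1,"yaw": 0},{"dx": 0,"dy": 0,"dz": 0,"yaw": 0}])

```text
t: 7.43
eef_pos: [432.1, -118.9, -21.2]
tcp_rot: [3.142, 0.0, 0.391]
ft_force: [-0.2, -0.2, 0.5]
opening: 1.002
```

Request:
drive_tool(commands=[{"dx": 0,"dy": 0,"dz": -1,"yaw": 0},{"dx": 0,"dy": 0,"dz": 0,"yaw": 0}])

```text
t: 7.6
eef_pos: [432.1, -118.9, -22.3]
tcp_rot: [-3.142, 0.0, 0.391]
ft_force: [0.0, -0.2, 0.2]
opening: 1.002
```

Request:
drive_tool(commands=[{"dx": 0,"dy": 0,"dz": -1,"yaw": 0},{"dx": 0,"dy": 0,"dz": 0,"yaw": 0}])

```text
t: 7.77
eef_pos: [432.1, -118.9, -23.3]
tcp_rot: [3.142, 0.0, 0.391]
ft_force: [0.3, 0.2, -0.0]
opening: 1.0
```

Request:
drive_tool(commands=[{"dx": 0,"dy": 0,"dz": -1,"yaw": 0},{"dx": 0,"dy": 0,"dz": 0,"yaw": 0}])

```text
t: 7.93
eef_pos: [432.0, -118.9, -24.3]
tcp_rot: [-3.142, 0.0, 0.391]
ft_force: [-0.6, 0.2, -0.8]
opening: 0.999
```

Request:
drive_tool(commands=[{"dx": 0,"dy": 0,"dz": -1,"yaw": 0},{"dx": 0,"dy": 0,"dz": 0,"yaw": 0}])

```text
t: 8.1
eef_pos: [432.1, -118.9, -25.3]
tcp_rot: [3.142, 0.0, 0.391]
ft_force: [-0.0, 0.1, -0.0]
opening: 1.001
```

Request:
drive_tool(commands=[{"dx": 0,"dy": 0,"dz": -1,"yaw": 0},{"dx": 0,"dy": 0,"dz": 0,"yaw": 0}])

```text
t: 8.27
eef_pos: [432.1, -118.9, -26.2]
tcp_rot: [3.142, 0.0, 0.391]
ft_force: [0.1, -0.4, -0.0]
opening: 1.0
```

Request:
drive_tool(commands=[{"dx": 0,"dy": 0,"dz": -1,"yaw": 0},{"dx": 0,"dy": 0,"dz": 0,"yaw": 0}])

```text
t: 8.43
eef_pos: [432.1, -118.9, -27.3]
tcp_rot: [3.142, 0.0, 0.391]
ft_force: [-0.1, 0.9, -0.1]
opening: 0.999
```

```bash
python3 - <<'E'
from h import *
s=env.state(); print(s['ft_force'],s['tau'])
im=shot('scene','s6.png')
a=cv2.resize(im[150:240,140:260,::-1],(800,600),interpolation=cv2.INTER_CUBIC)
cv2.imwrite('pics/s6c.png',a)
E
```

```text
[-0.11641272  0.86887014 -0.05556874] [ 6.57772907e-03 -5.12029803e+01 -8.01362425e+00  3.01992532e-02
 -6.63177785e-02  1.76285039e-04]
```

View pics/s6c.png

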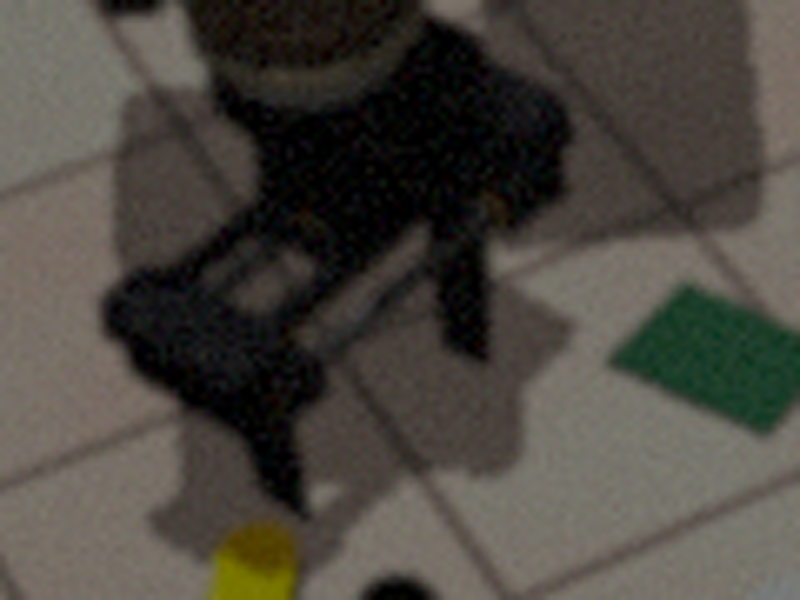

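```bash
python3 - <<'E'
from h import *
for z in (0,5,10): print(z,back('scene',(198.5,215.5),z).round(1))
E
```

```text
0 [ 435.3 -115.1    0. ]
5 [ 439.8 -116.6    5. ]
10 [ 444.3 -118.2   10. ]
```

Request:
drive_tool(commands=[{"dx": 0,"dy": 0,"dz": -1,"yaw": 0},{"dx": 0,"dy": 0,"dz": 0,"yaw": 0}])

```text
t: 8.65
eef_pos: [432.1, -118.9, -28.3]
tcp_rot: [3.142, 0.0, 0.391]
ft_force: [-0.6, 0.8, 0.8]
opening: 0.996
```

Request:
drive_tool(commands=[{"dx": 0,"dy": 0,"dz": -1,"yaw": 0},{"dx": 0,"dy": 0,"dz": 0,"yaw": 0}])

```text
t: 8.82
eef_pos: [432.1, -118.9, -29.3]
tcp_rot: [-3.142, 0.0, 0.391]
ft_force: [-0.5, -0.5, -0.8]
opening: 1.0
```

Request:
drive_tool(commands=[{"dx": 0,"dy": 0,"dz": -1,"yaw": 0},{"dx": 0,"dy": 0,"dz": 0,"yaw": 0}])

```text
t: 8.98
eef_pos: [432.1, -118.9, -30.3]
tcp_rot: [-3.142, 0.0, 0.391]
ft_force: [0.3, -0.0, -0.2]
opening: 1.001
```

Request:
drive_tool(commands=[{"dx": 0,"dy": 0,"dz": -1,"yaw": 0},{"dx": 0,"dy": 0,"dz": 0,"yaw": 0}])

```text
t: 9.15
eef_pos: [432.1, -118.9, -31.3]
tcp_rot: [3.142, 0.0, 0.391]
ft_force: [0.3, 0.2, 0.7]
opening: 1.0
```

Request:
drive_tool(commands=[{"dx": 0,"dy": 0,"dz": -1,"yaw": 0},{"dx": 0,"dy": 0,"dz": 0,"yaw": 0}])

```text
t: 9.32
eef_pos: [432.1, -118.9, -32.3]
tcp_rot: [3.142, 0.0, 0.391]
ft_force: [0.2, 0.9, -0.5]
opening: 0.998
```

```bash
python3 - <<'E'
from h import *
s=env.state(); print(s['ft_force'],s['tau'],s['joints'])
im=shot('scene','s7.png')
a=cv2.resize(im[150:240,140:260,::-1],(800,600),interpolation=cv2.INTER_CUBIC)
cv2.imwrite('pics/s7c.png',a)
E
```

```text
[ 0.22085087  0.89149367 -0.52248751] [ 6.50877657e-03 -5.14753246e+01 -7.62533247e+00  2.92141334e-02
 -6.59992034e-02  8.98493226e-05] [-4.16049647e-01  6.23237351e-01  2.16751353e+00 -2.00368966e-04
  3.50875146e-01  7.64151855e-01]
```

View pics/s7c.png

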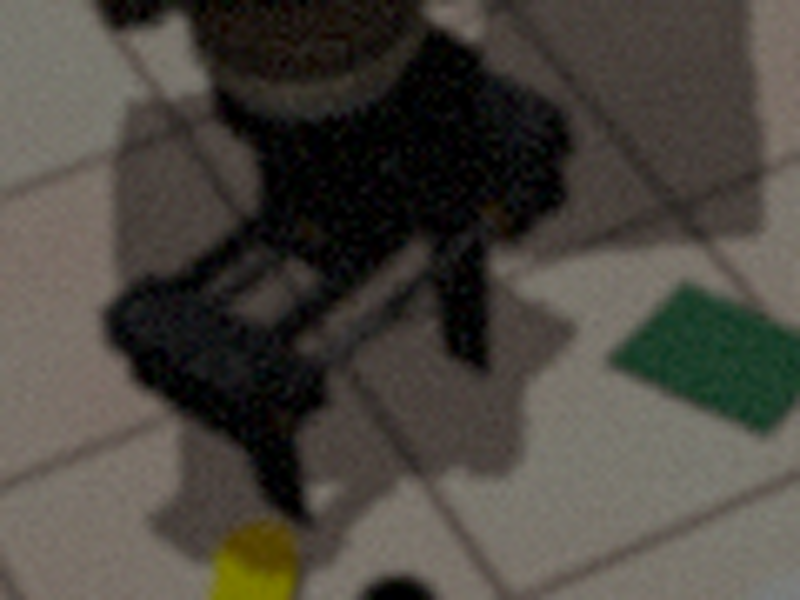

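Request:
drive_tool(commands=[{"dx": 0,"dy": 0,"dz": -1,"yaw": 0},{"dx": 0,"dy": 0,"dz": 0,"yaw": 0}])

```text
t: 9.53
eef_pos: [432.1, -118.9, -32.6]
tcp_rot: [3.141, -0.0, 0.391]
ft_force: [-2.7, 0.6, 12.9]
opening: 1.0
```

Request:
drive_tool(commands=[{"dx": 0,"dy": 0,"dz": -1,"yaw": 0},{"dx": 0,"dy": 0,"dz": 0,"yaw": 0}])

```text
t: 9.7
eef_pos: [432.2, -118.9, -32.6]
tcp_rot: [3.141, -0.001, 0.391]
ft_force: [-3.2, 1.3, 33.0]
opening: 0.998
```

Request:
drive_tool(commands=[{"dx": 0,"dy": 0,"dz": -1,"yaw": 0},{"dx": 0,"dy": 0,"dz": 0,"yaw": 0}])

```text
t: 9.87
eef_pos: [432.2, -118.9, -32.7]
tcp_rot: [3.14, -0.001, 0.391]
ft_force: [-7.1, 2.0, 52.5]
opening: 0.999
```

Request:
drive_tool(commands=[{"dx": 0,"dy": 0,"dz": -1,"yaw": 0},{"dx": 0,"dy": 0,"dz": 0,"yaw": 0}])

```text
t: 10.03
eef_pos: [432.3, -118.9, -32.8]
tcp_rot: [3.14, -0.002, 0.391]
ft_force: [-9.8, 2.5, 72.2]
opening: 1.004
```

Contact is at reported z = -32.6, so the true tip height is the reported z plus about 32.6 mm, with xy agreeing. I'm backing off and checking whether that bias is the same at the stack pose.

Request:
drive_tool(commands=[{"dx": 0,"dy": 0,"dz": 10,"yaw": 0},{"dx": 0,"dy": 0,"dz": 30,"yaw": 0},{"dx": 0,"dy": 0,"dz": 40,"yaw": 0}])

```text
t: 10.28
eef_pos: [430.9, -118.4, 43.4]
tcp_rot: [-3.139, 0.003, 0.391]
ft_force: [-0.1, -0.0, -0.3]
opening: 1.001
```

```bash
python3 - <<'E'
from h import *
# midpoint of finger lower tips seen: s1,(ov scene crop 130,150,x5), ov3 (130,180), s7
obs=[((598.5,-176.6,181.5),(130+341.5/5,150+290/5)),((595.4,-179.5,107.6),(130+343.5/5,180+257.5/5)),((432.1,-118.9,-32.3),(140+392*.15,150+445*.15))]
for p,o in obs:
    p=np.array(p)
    for dz in(20,25,30,35): print(p,dz,(np.array(o)-proj('scene',p+[0,0,dz])).round(1))
E
```

```text
[ 598.5 -176.6  181.5] 20 [ 4.  -1.6]
[ 598.5 -176.6  181.5] 25 [4.3 0.1]
[ 598.5 -176.6  181.5] 30 [4.6 1.8]
[ 598.5 -176.6  181.5] 35 [4.9 3.5]
[ 595.4 -179.5  107.6] 20 [ 2.1 -1.5]
[ 595.4 -179.5  107.6] 25 [2.3 0. ]
[ 595.4 -179.5  107.6] 30 [2.6 1.6]
[ 595.4 -179.5  107.6] 35 [2.9 3.1]
[ 432.1 -118.9  -32.3] 20 [ 1.6 -1.8]
[ 432.1 -118.9  -32.3] 25 [ 1.8 -0.5]
[ 432.1 -118.9  -32.3] 30 [2.1 0.8]
[ 432.1 -118.9  -32.3] 35 [2.3 2.2]
```

The bias is consistent at all three heights, about 32 mm. For the grip, true TCP z 74 corresponds to reported z ≈ 41.5. Returning over the stack.

Request:
drive_tool(commands=[{"dx": 0,"dy": 0,"dz": 40,"yaw": 0},{"dx": 20,"dy": -8,"dz": 25,"yaw": 0},{"dx": 35,"dy": -12,"dz": 0,"yaw": 0},{"dx": 35,"dy": -12,"dz": 0,"yaw": 0},{"dx": 35,"dy": -12,"dz": 0,"yaw": 0}])

```text
t: 10.7
eef_pos: [558.7, -163.4, 110.0]
tcp_rot: [3.14, -0.001, 0.391]
ft_force: [0.4, -0.7, 0.5]
opening: 1.005
```

Request:
drive_tool(commands=[{"dx": 25,"dy": -9,"dz": 0,"yaw": 0},{"dx": 16,"dy": -6,"dz": 0,"yaw": 0},{"dx": 0,"dy": 0,"dz": 0,"yaw": 0},{"dx": 0,"dy": 0,"dz": 0,"yaw": 0}])

```text
t: 11.03
eef_pos: [597.8, -177.8, 108.1]
tcp_rot: [-3.141, 0.001, 0.391]
ft_force: [-1.0, -0.1, 0.0]
opening: 1.001
```

Request:
drive_tool(commands=[{"dx": 0,"dy": 0,"dz": -20,"yaw": 0},{"dx": 0,"dy": 0,"dz": -20,"yaw": 0},{"dx": 0,"dy": 0,"dz": -18,"yaw": 0},{"dx": 0,"dy": 0,"dz": -8,"yaw": 0},{"dx": 0,"dy": 0,"dz": 0,"yaw": 0}])

```text
t: 11.45
eef_pos: [596.5, -177.2, 41.4]
tcp_rot: [-3.139, 0.002, 0.391]
ft_force: [0.3, -0.8, -0.4]
opening: 0.998
```

```bash
python3 - <<'E'
from h import *
p=np.array(env.state()['eef_pos'])+[0,0,32.6];im=shot('scene','s8.png');print(p)
j=np.array([np.cos(np.radians(112.5)),np.sin(np.radians(112.5)),0]);k=np.array([j[1],-j[0],0])
n='scene';a=im[:,:,::-1]; x0,y0=(140,200)
a=cv2.resize(a[y0:y0+90,x0:x0+120],(800,600),interpolation=cv2.INTER_CUBIC)
f=800/120
def pt(P): return tuple(int(v) for v in (proj(n,P)-[x0,y0]+.5)*f-.5)
for s in(-1,1):
    for o in (47.5,59.5):
        q=[pt(p+j*s*o+k*v*10+[0,0,h]) for v,h in((-1,0),(1,0),(1,78),(-1,78))]
        cv2.polylines(a,[np.array(q)],True,(0,0,255),1)
cv2.imwrite('pics/ov8.png',a)
E
```

```text
[ 596.45158379 -177.24436427   74.02428001]
```

View pics/ov8.png

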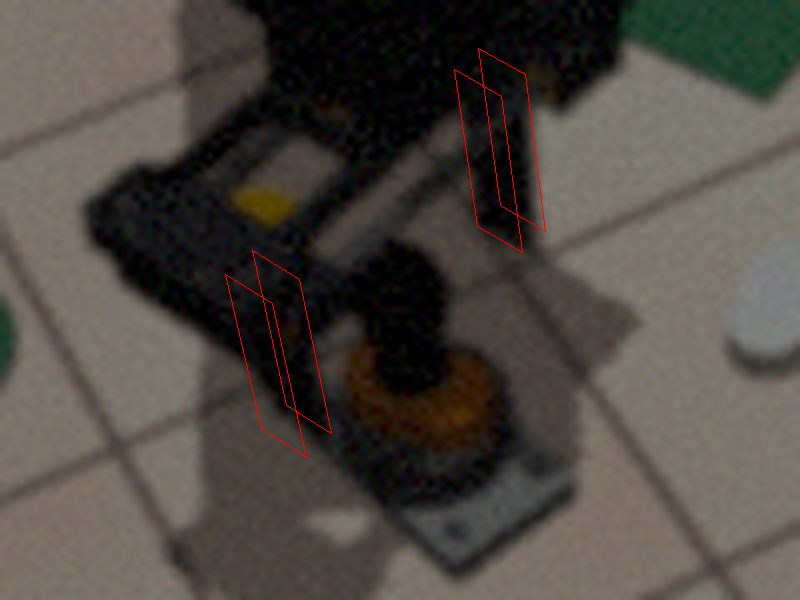

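Request:
drive_tool(commands=[{"dx": 0,"dy": 0,"dz": 0,"yaw": 0},{"dx": 0,"dy": 0,"dz": 0,"yaw": 0},{"dx": 0,"dy": 0,"dz": 0,"yaw": 0}], grip=0)

```text
t: 11.75
eef_pos: [598.5, -178.0, 43.9]
tcp_rot: [3.14, -0.001, 0.391]
ft_force: [0.4, 0.1, -0.0]
opening: 0.846
```

Request:
drive_tool(commands=[{"dx": 0,"dy": 0,"dz": 0,"yaw": 0},{"dx": 0,"dy": 0,"dz": 0,"yaw": 0},{"dx": 0,"dy": 0,"dz": 0,"yaw": 0}])

```text
t: 12.0
eef_pos: [598.2, -177.9, 43.1]
tcp_rot: [3.141, -0.0, 0.391]
ft_force: [0.2, -0.1, -0.8]
opening: 0.639
```

Request:
drive_tool(commands=[{"dx": 0,"dy": 0,"dz": 0,"yaw": 0},{"dx": 0,"dy": 0,"dz": 0,"yaw": 0},{"dx": 0,"dy": 0,"dz": 0,"yaw": 0},{"dx": 0,"dy": 0,"dz": 0,"yaw": 0}])

```text
t: 12.33
eef_pos: [598.1, -177.9, 42.8]
tcp_rot: [3.142, 0.0, 0.391]
ft_force: [0.2, -0.2, 0.1]
opening: 0.353
```

Request:
drive_tool(commands=[{"dx": 0,"dy": 0,"dz": 0,"yaw": 0},{"dx": 0,"dy": 0,"dz": 0,"yaw": 0}])

```text
t: 12.5
eef_pos: [598.1, -177.9, 42.8]
tcp_rot: [3.142, 0.0, 0.391]
ft_force: [1.3, -0.1, 0.1]
opening: 0.339
```

The jaws stopped at 0.34, about 32 mm, which fits the bulge. Lifting and checking.

Request:
drive_tool(commands=[{"dx": 0,"dy": 0,"dz": 4,"yaw": 0},{"dx": 0,"dy": 0,"dz": 8,"yaw": 0},{"dx": 0,"dy": 0,"dz": 15,"yaw": 0},{"dx": 0,"dy": 0,"dz": 20,"yaw": 0},{"dx": 0,"dy": 0,"dz": 20,"yaw": 0}])

```text
t: 12.92
eef_pos: [597.9, -177.8, 111.1]
tcp_rot: [-3.141, 0.0, 0.391]
ft_force: [0.5, -0.7, -0.4]
opening: 0.342
```

```bash
python3 - <<'E'
from h import *
im=shot('scene','s9.png');print(env.state()['opening'])
a=im[:,:,::-1]; x0,y0=(140,180)
a=cv2.resize(a[y0:y0+120,x0:x0+160],(800,600),interpolation=cv2.INTER_CUBIC)
cv2.imwrite('pics/s9c.png',a)
E
```

```text
0.34382376096330736
```

View pics/s9c.png

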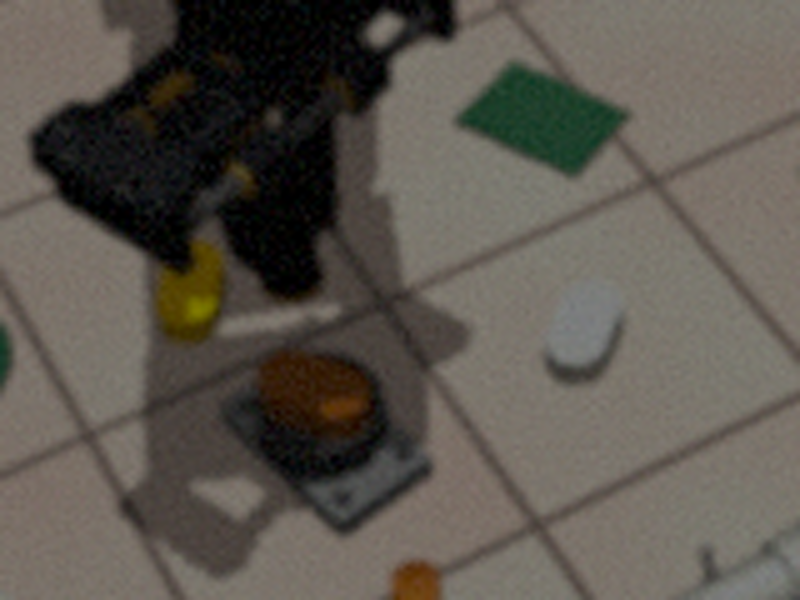

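The knob is held upright and the pad stayed in place. Carrying it to the small disc.

Request:
drive_tool(commands=[{"dx": -4,"dy": 15,"dz": 0,"yaw": 0},{"dx": -7,"dy": 28,"dz": 0,"yaw": 0},{"dx": -9,"dy": 38,"dz": 0,"yaw": 0},{"dx": -9,"dy": 38,"dz": 0,"yaw": 0},{"dx": -9,"dy": 38,"dz": 0,"yaw": 0}])

```text
t: 13.38
eef_pos: [558.6, -18.8, 109.4]
tcp_rot: [-3.141, 0.001, 0.39]
ft_force: [0.2, 0.9, -0.3]
opening: 0.336
```

Request:
drive_tool(commands=[{"dx": -9,"dy": 38,"dz": 0,"yaw": 0},{"dx": -9,"dy": 38,"dz": 0,"yaw": 0},{"dx": -9,"dy": 38,"dz": 0,"yaw": 0},{"dx": -9,"dy": 38,"dz": 0,"yaw": 0},{"dx": -9,"dy": 38,"dz": 0,"yaw": 0}])

```text
t: 13.8
eef_pos: [513.3, 171.3, 109.5]
tcp_rot: [-3.141, 0.001, 0.391]
ft_force: [0.2, -0.5, 0.1]
opening: 0.34
```

Request:
drive_tool(commands=[{"dx": -9,"dy": 38,"dz": 0,"yaw": 0},{"dx": -9,"dy": 38,"dz": 0,"yaw": 0},{"dx": -8,"dy": 34,"dz": 0,"yaw": 0},{"dx": -7,"dy": 25,"dz": 0,"yaw": 0},{"dx": -4,"dy": 14,"dz": 0,"yaw": 0}])

```text
t: 14.22
eef_pos: [475.9, 321.0, 109.4]
tcp_rot: [-3.141, 0.001, 0.393]
ft_force: [0.3, 0.0, -0.5]
opening: 0.338
```

Request:
drive_tool(commands=[{"dx": -2,"dy": 6,"dz": 0,"yaw": 0},{"dx": 0,"dy": 0,"dz": 0,"yaw": 0},{"dx": 0,"dy": 0,"dz": 0,"yaw": 0}])

```text
t: 14.47
eef_pos: [475.7, 323.7, 109.6]
tcp_rot: [3.141, 0.001, 0.391]
ft_force: [1.1, -0.4, -1.2]
opening: 0.341
```

Request:
drive_tool(commands=[{"dx": 0,"dy": 0,"dz": -20,"yaw": 0},{"dx": 0,"dy": 0,"dz": -30,"yaw": 0},{"dx": 0,"dy": 0,"dz": -30,"yaw": 0},{"dx": 0,"dy": 0,"dz": -18,"yaw": 0},{"dx": 0,"dy": 0,"dz": 0,"yaw": 0}])

```text
t: 14.88
eef_pos: [474.8, 321.8, 8.5]
tcp_rot: [3.141, 0.006, 0.389]
ft_force: [0.6, -0.2, -0.9]
opening: 0.334
```

```bash
python3 - <<'E'
from h import *
im=shot('scene','s10.png');p=np.array(env.state()['eef_pos']);print(p)
a=im[:,:,::-1]; x0,y0=(290,100)
a=cv2.resize(a[y0:y0+90,x0:x0+120],(800,600),interpolation=cv2.INTER_CUBIC)
f=800/120
foot=p+[0,0,32.6-22]
for P,c in((foot,(0,0,255)),([476,324.5,4],(0,255,255))):
    q=(proj('scene',P)-[x0,y0]+.5)*f-.5; cv2.circle(a,tuple(int(v) for v in q),3,c,-1)
cv2.imwrite('pics/s10c.png',a)
E
```

```text
[475.67376643 322.53757236  10.57512816]
```

View pics/s10c.png

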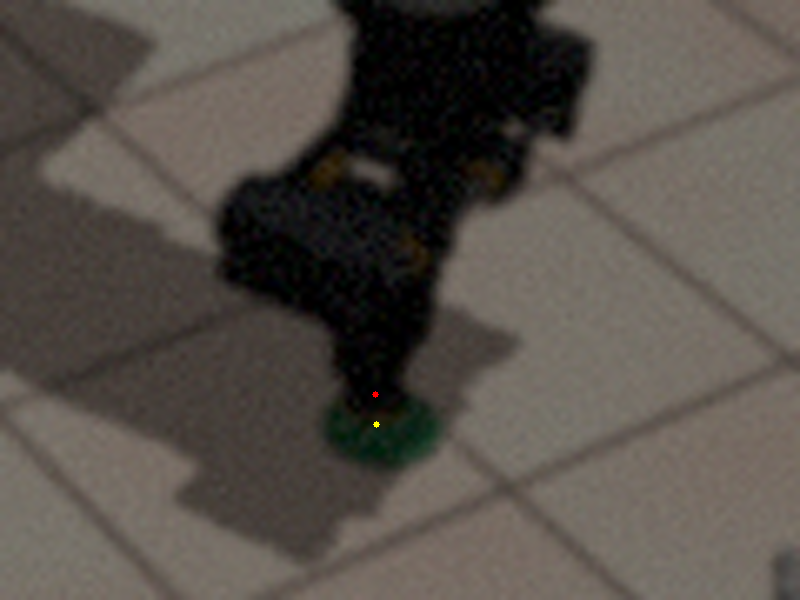

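Request:
drive_tool(commands=[{"dx": 1,"dy": 2,"dz": -4,"yaw": 0},{"dx": 0,"dy": 0,"dz": -4,"yaw": 0},{"dx": 0,"dy": 0,"dz": -4,"yaw": 0},{"dx": 0,"dy": 0,"dz": 0,"yaw": 0},{"dx": 0,"dy": 0,"dz": 0,"yaw": 0}])

```text
t: 15.35
eef_pos: [477.2, 326.2, 0.2]
tcp_rot: [3.142, -0.0, 0.391]
ft_force: [0.2, 0.1, -0.4]
opening: 0.341
```

Request:
drive_tool(commands=[{"dx": 0,"dy": 0,"dz": -1,"yaw": 0},{"dx": 0,"dy": 0,"dz": 0,"yaw": 0}])

```text
t: 15.52
eef_pos: [477.2, 326.2, -1.0]
tcp_rot: [3.142, -0.0, 0.391]
ft_force: [0.0, -0.1, -0.4]
opening: 0.338
```

Request:
drive_tool(commands=[{"dx": 0,"dy": 0,"dz": -1,"yaw": 0},{"dx": 0,"dy": 0,"dz": -1,"yaw": 0},{"dx": 0,"dy": 0,"dz": 0,"yaw": 0}])

```text
t: 15.77
eef_pos: [477.0, 326.1, -3.3]
tcp_rot: [3.141, 0.0, 0.391]
ft_force: [-0.3, -0.1, -1.1]
opening: 0.337
```

Request:
drive_tool(commands=[{"dx": 0,"dy": 0,"dz": -1,"yaw": 0},{"dx": 0,"dy": 0,"dz": 0,"yaw": 0}])

```text
t: 15.93
eef_pos: [477.1, 326.1, -4.3]
tcp_rot: [3.141, 0.0, 0.391]
ft_force: [-0.2, -0.1, -1.3]
opening: 0.335
```

Request:
drive_tool(commands=[{"dx": 0,"dy": 0,"dz": -1,"yaw": 0},{"dx": 0,"dy": 0,"dz": 0,"yaw": 0}])

```text
t: 16.1
eef_pos: [477.2, 326.1, -5.2]
tcp_rot: [3.142, -0.0, 0.391]
ft_force: [-0.7, 0.5, -0.6]
opening: 0.342
```

Request:
drive_tool(commands=[{"dx": 0,"dy": 0,"dz": -1,"yaw": 0},{"dx": 0,"dy": 0,"dz": 0,"yaw": 0}])

```text
t: 16.27
eef_pos: [477.6, 326.3, -5.3]
tcp_rot: [3.142, -0.001, 0.391]
ft_force: [-1.6, -1.1, 9.1]
opening: 0.337
```

Contact came at the predicted height (-5.2), so the z bias is constant. Releasing.

Request:
drive_tool(commands=[{"dx": 0,"dy": 0,"dz": 0,"yaw": 0},{"dx": 0,"dy": 0,"dz": 0,"yaw": 0},{"dx": 0,"dy": 0,"dz": 0,"yaw": 0},{"dx": 0,"dy": 0,"dz": 0,"yaw": 0},{"dx": 0,"dy": 0,"dz": 0,"yaw": 0}], grip=1)

```text
t: 16.68
eef_pos: [477.0, 326.1, -6.3]
tcp_rot: [3.141, 0.0, 0.391]
ft_force: [1.7, 0.4, -0.2]
opening: 0.63
```

Request:
drive_tool(commands=[{"dx": 0,"dy": 0,"dz": 0,"yaw": 0},{"dx": 0,"dy": 0,"dz": 0,"yaw": 0},{"dx": 0,"dy": 0,"dz": 0,"yaw": 0},{"dx": 0,"dy": 0,"dz": 0,"yaw": 0}])

```text
t: 17.02
eef_pos: [477.1, 326.1, -6.2]
tcp_rot: [3.142, 0.0, 0.391]
ft_force: [0.8, -0.1, 0.0]
opening: 0.912
```

Request:
drive_tool(commands=[{"dx": 0,"dy": 0,"dz": 10,"yaw": 0},{"dx": 0,"dy": 0,"dz": 25,"yaw": 0},{"dx": 0,"dy": 0,"dz": 35,"yaw": 0},{"dx": 0,"dy": 0,"dz": 35,"yaw": 0},{"dx": 0,"dy": 0,"dz": 10,"yaw": 0}])

```text
t: 17.43
eef_pos: [478.7, 327.0, 114.3]
tcp_rot: [-3.141, -0.007, 0.391]
ft_force: [-0.0, -0.1, -0.1]
opening: 1.002
```

```bash
python3 - <<'E'
from h import *
im=shot('scene','s11.png');tp=shot('top','t11.png')
a=cv2.resize(im[100:190,290:410,::-1],(400,300),interpolation=cv2.INTER_CUBIC)
b=cv2.resize(im[220:310,150:270,::-1],(400,300),interpolation=cv2.INTER_CUBIC)
c=cv2.resize(tp[150:240,280:400,::-1],(400,300),interpolation=cv2.INTER_CUBIC)
d=cv2.resize(tp[190:280,100:220,::-1],(400,300),interpolation=cv2.INTER_CUBIC)
cv2.imwrite('pics/c11.png',np.vstack([np.hstack([a,b]),np.hstack([d,c])]))
E
```

```text
(no output)
```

View pics/c11.png

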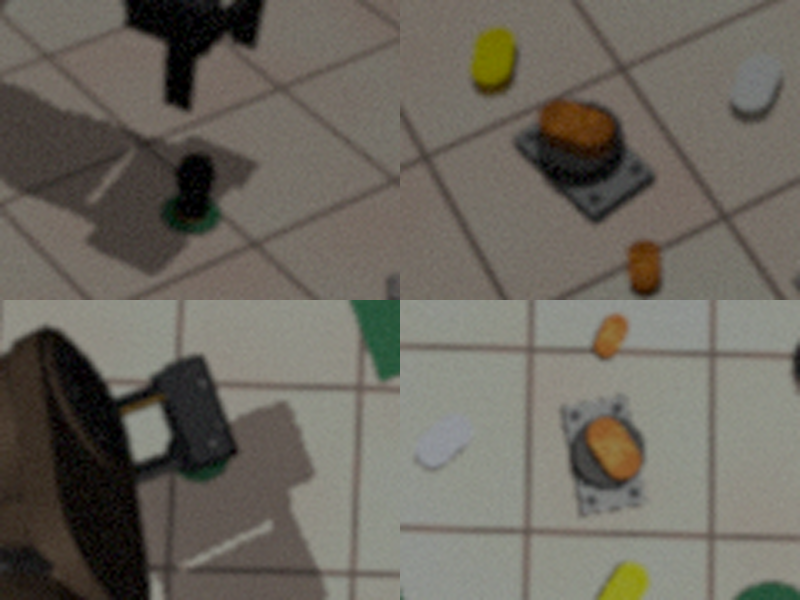

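The grip stands upright, centred on its disc. In the top view the pad is now clear at crop (613,450). Measuring the pad, bearing and plate from these pictures.

```bash
python3 - <<'E'
from h import *
for n,f,(x0,y0,w,h) in(('top','t11.png',(325,170,40,50)),('scene','s11.png',(180,240,50,50))):
    a=cv2.imread('pics/'+f); hsv=cv2.cvtColor(cv2.GaussianBlur(a,(0,0),0.7),cv2.COLOR_BGR2HSV);H,S,V=cv2.split(hsv)
    sub=np.zeros(V.shape,bool);sub[y0:y0+h,x0:x0+w]=True
    for m in comps((H<20)&(S>100)&(V>50)&sub,30):
        ys,xs=np.nonzero(m);P=np.array([back(n,(x,y),52)[:2] for x,y in zip(xs,ys)]);w_,v=np.linalg.eigh(np.cov(P.T))
        print(n,m.sum(),*rects(n,m,52),'mean',P.mean(0).round(1),'pca',np.degrees(np.arctan2(v[1,1],v[0,1])).round(1),(4*np.sqrt(w_)).round(1))
E
```

```text
top 214 [ 598.6 -178.6] [33.8 52.8] 34.7 mean [ 598.7 -178.2] pca -146.9 [37.  57.4]
scene 248 [ 601.4 -177.7] [33.7 53.3] 36.6 mean [ 601.9 -177.7] pca -144.4 [36.1 56.8]
```

Both cameras agree on the pad: about (600,-178), yaw 35°, and 53 mm long. I'll turn the jaws by +13° and go back to it.

Request:
drive_tool(commands=[{"dx": 4,"dy": -15,"dz": 0,"yaw": 3},{"dx": 7,"dy": -28,"dz": 0,"yaw": 5},{"dx": 9,"dy": -38,"dz": 0,"yaw": 5},{"dx": 9,"dy": -38,"dz": 0,"yaw": 0},{"dx": 9,"dy": -38,"dz": 0,"yaw": 0}])

```text
t: 17.95
eef_pos: [514.3, 167.5, 107.4]
tcp_rot: [-3.141, 0.002, 0.619]
ft_force: [1.2, 0.1, 0.6]
opening: 1.002
```

Request:
drive_tool(commands=[{"dx": 9,"dy": -38,"dz": 0,"yaw": 0},{"dx": 9,"dy": -38,"dz": 0,"yaw": 0},{"dx": 9,"dy": -38,"dz": 0,"yaw": 0},{"dx": 9,"dy": -38,"dz": 0,"yaw": 0},{"dx": 9,"dy": -38,"dz": 0,"yaw": 0}])

```text
t: 18.37
eef_pos: [559.4, -22.8, 107.4]
tcp_rot: [-3.14, 0.002, 0.618]
ft_force: [-0.5, 0.1, -0.5]
opening: 0.998
```

Request:
drive_tool(commands=[{"dx": 9,"dy": -38,"dz": 0,"yaw": 0},{"dx": 9,"dy": -38,"dz": 0,"yaw": 0},{"dx": 9,"dy": -34,"dz": 0,"yaw": 0},{"dx": 9,"dy": -28,"dz": 0,"yaw": 0},{"dx": 4,"dy": -20,"dz": 0,"yaw": 0}])

```text
t: 18.78
eef_pos: [600.0, -181.5, 107.0]
tcp_rot: [-3.14, 0.001, 0.616]
ft_force: [0.5, 0.5, 0.2]
opening: 1.001
```

Request:
drive_tool(commands=[{"dx": 0,"dy": 0,"dz": 0,"yaw": 0},{"dx": 0,"dy": 0,"dz": -20,"yaw": 0},{"dx": 0,"dy": 0,"dz": -25,"yaw": 0},{"dx": 0,"dy": 0,"dz": -15,"yaw": 0},{"dx": 0,"dy": 0,"dz": 0,"yaw": 0}])

```text
t: 19.2
eef_pos: [597.7, -177.3, 44.6]
tcp_rot: [-3.136, 0.004, 0.618]
ft_force: [-0.0, 0.8, -0.8]
opening: 1.002
```

Request:
drive_tool(commands=[{"dx": 1,"dy": 0,"dz": -15,"yaw": 0},{"dx": 0,"dy": 0,"dz": -12,"yaw": 0},{"dx": 0,"dy": 0,"dz": -6,"yaw": 0},{"dx": 0,"dy": 0,"dz": 0,"yaw": 0},{"dx": 0,"dy": 0,"dz": 0,"yaw": 0}])

```text
t: 19.62
eef_pos: [601.0, -178.7, 15.9]
tcp_rot: [-3.141, 0.0, 0.618]
ft_force: [-0.3, -0.7, 1.2]
opening: 1.001
```

Request:
drive_tool(commands=[{"dx": 0,"dy": 0,"dz": -6,"yaw": 0},{"dx": 0,"dy": 0,"dz": -4,"yaw": 0},{"dx": 0,"dy": 0,"dz": 0,"yaw": 0},{"dx": 0,"dy": 0,"dz": 0,"yaw": 0}])

```text
t: 19.95
eef_pos: [601.0, -178.9, 5.8]
tcp_rot: [-3.141, 0.0, 0.618]
ft_force: [1.1, -0.6, -0.2]
opening: 1.003
```

```bash
python3 - <<'E'
from h import *
im=shot('scene','s12.png');print(env.state()['eef_pos'])
cv2.imwrite('pics/s12c.png',cv2.resize(im[200:290,140:260,::-1],(800,600),interpolation=cv2.INTER_CUBIC))
E
```

```text
[ 601.13750641 -178.89416712    5.95064764]
```

View pics/s12c.png

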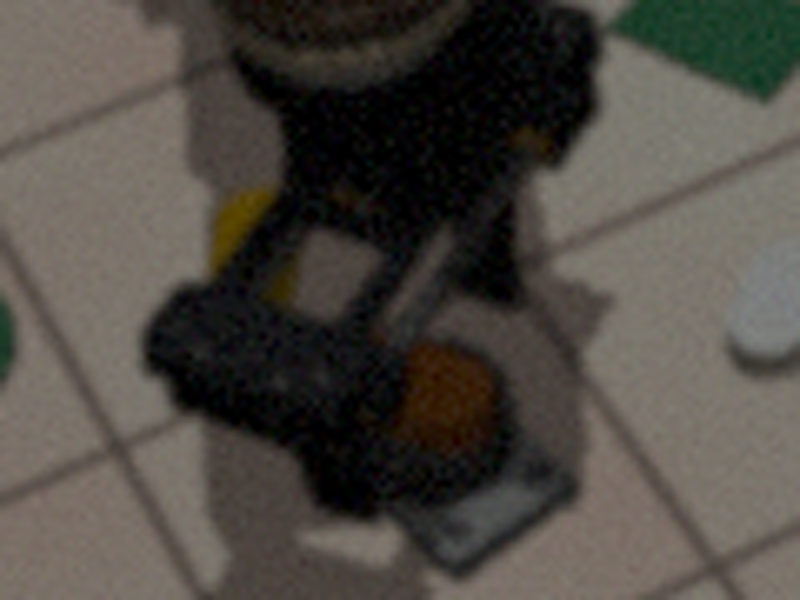

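Request:
drive_tool(commands=[{"dx": -1,"dy": 0,"dz": -1,"yaw": 0},{"dx": 0,"dy": 0,"dz": 0,"yaw": 0},{"dx": 0,"dy": 0,"dz": 0,"yaw": 0},{"dx": 0,"dy": 0,"dz": 0,"yaw": 0},{"dx": 0,"dy": 0,"dz": 0,"yaw": 0}], grip=0)

```text
t: 20.42
eef_pos: [600.2, -178.9, 5.0]
tcp_rot: [3.141, -0.0, 0.618]
ft_force: [0.6, -0.3, 0.3]
opening: 0.705
```

Request:
drive_tool(commands=[{"dx": 0,"dy": 0,"dz": 0,"yaw": 0},{"dx": 0,"dy": 0,"dz": 0,"yaw": 0},{"dx": 0,"dy": 0,"dz": 0,"yaw": 0},{"dx": 0,"dy": 0,"dz": 0,"yaw": 0},{"dx": 0,"dy": 0,"dz": 0,"yaw": 0}])

```text
t: 20.83
eef_pos: [600.1, -178.9, 4.9]
tcp_rot: [3.142, 0.0, 0.618]
ft_force: [-1.3, 0.6, 0.4]
opening: 0.356
```

Request:
drive_tool(commands=[{"dx": 0,"dy": 0,"dz": 0,"yaw": 0},{"dx": 0,"dy": 0,"dz": 0,"yaw": 0},{"dx": 0,"dy": 0,"dz": 0,"yaw": 0}])

```text
t: 21.08
eef_pos: [600.1, -178.9, 4.8]
tcp_rot: [-3.142, 0.0, 0.618]
ft_force: [-0.8, -0.1, 0.5]
opening: 0.317
```

Opening 0.317 is 30.1 mm, which equals the pad width. Lifting.

Request:
drive_tool(commands=[{"dx": 0,"dy": 0,"dz": 3,"yaw": 0},{"dx": 0,"dy": 0,"dz": 6,"yaw": 0},{"dx": 0,"dy": 0,"dz": 12,"yaw": 0},{"dx": 0,"dy": 0,"dz": 20,"yaw": 0},{"dx": 0,"dy": 0,"dz": 10,"yaw": 0}])

```text
t: 21.5
eef_pos: [600.9, -179.2, 58.5]
tcp_rot: [3.139, -0.001, 0.618]
ft_force: [-0.1, 0.0, -0.8]
opening: 0.314
```

```bash
python3 - <<'E'
from h import *
im=shot('scene','s13.png');print(env.state()['opening'])
cv2.imwrite('pics/s13c.png',cv2.resize(im[190:280,140:260,::-1],(800,600),interpolation=cv2.INTER_CUBIC))
E
```

```text
0.3128924834171276
```

View pics/s13c.png

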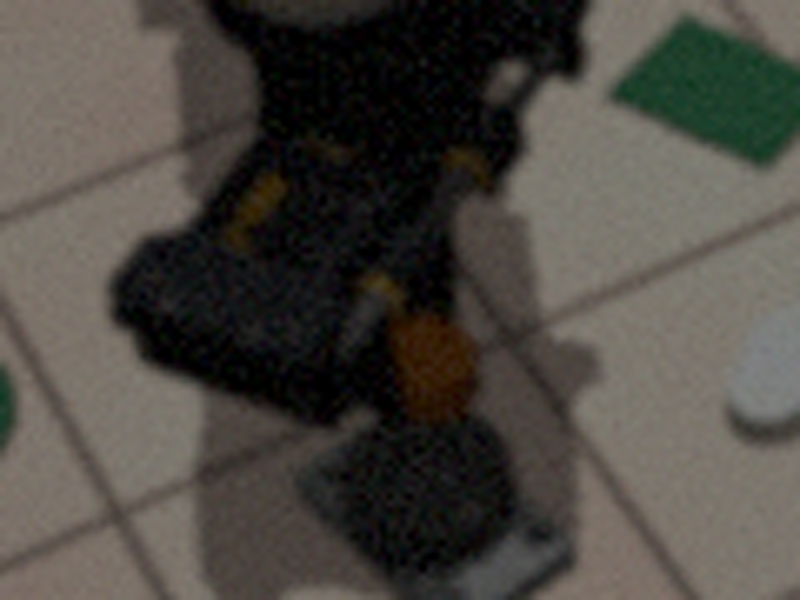

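The pad is held level and the bearing and plate are undisturbed. Carrying it to the small rectangle.

Request:
drive_tool(commands=[{"dx": -9,"dy": 14,"dz": 5,"yaw": -3},{"dx": -18,"dy": 25,"dz": 0,"yaw": -3},{"dx": -20,"dy": 29,"dz": 0,"yaw": -3},{"dx": -20,"dy": 29,"dz": 0,"yaw": 0},{"dx": -20,"dy": 29,"dz": 0,"yaw": 0}])

```text
t: 21.97
eef_pos: [512.0, -51.9, 61.0]
tcp_rot: [3.141, -0.0, 0.46]
ft_force: [-0.0, 0.2, -1.4]
opening: 0.308
```

Request:
drive_tool(commands=[{"dx": -20,"dy": 29,"dz": 0,"yaw": 0},{"dx": -18,"dy": 24,"dz": 0,"yaw": 0},{"dx": -9,"dy": 13,"dz": 0,"yaw": 0},{"dx": 0,"dy": 0,"dz": 0,"yaw": 0},{"dx": 0,"dy": 0,"dz": 0,"yaw": 0}])

```text
t: 22.38
eef_pos: [466.4, 13.5, 61.3]
tcp_rot: [3.141, -0.001, 0.462]
ft_force: [0.8, 0.5, -1.5]
opening: 0.317
```

Request:
drive_tool(commands=[{"dx": 0,"dy": 0,"dz": -20,"yaw": 0},{"dx": 0,"dy": 0,"dz": -25,"yaw": 0},{"dx": 0,"dy": 0,"dz": -15,"yaw": 0},{"dx": 0,"dy": 0,"dz": -8,"yaw": 0},{"dx": 0,"dy": 0,"dz": 0,"yaw": 0}])

```text
t: 22.8
eef_pos: [466.1, 12.4, -8.5]
tcp_rot: [-3.141, 0.002, 0.46]
ft_force: [-0.4, -0.7, -2.4]
opening: 0.314
```

```bash
python3 - <<'E'
from h import *
im=shot('scene','s14.png');print(env.state()['eef_pos'],env.state()['tcp_rot'])
cv2.imwrite('pics/s14c.png',cv2.resize(im[150:240,190:310,::-1],(800,600),interpolation=cv2.INTER_CUBIC))
E
```

```text
[466.41583211  12.51963264  -7.52852728] [-3.14121557e+00  7.69041530e-04  4.59834890e-01]
```

View pics/s14c.png

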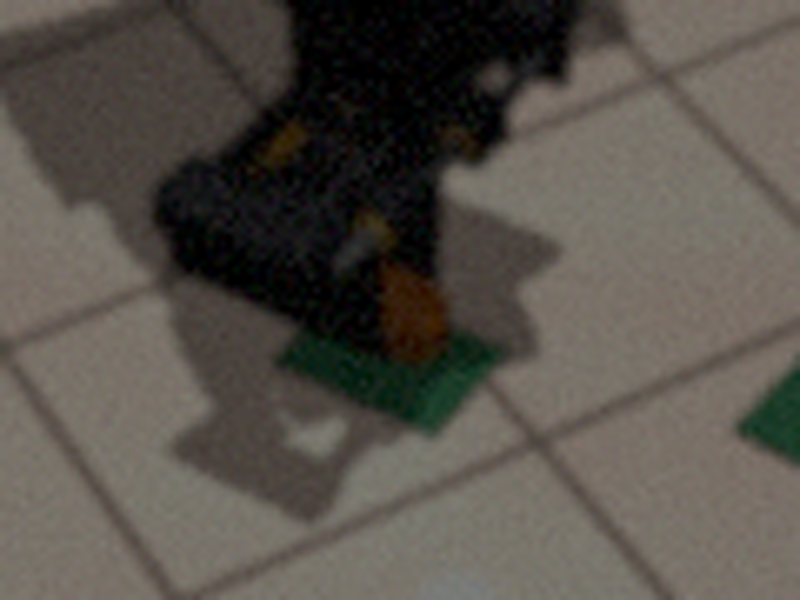

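Request:
drive_tool(commands=[{"dx": 0,"dy": 0,"dz": -8,"yaw": 0},{"dx": 0,"dy": 0,"dz": -6,"yaw": 0},{"dx": 0,"dy": 0,"dz": -3,"yaw": 0},{"dx": 0,"dy": 0,"dz": 0,"yaw": 0},{"dx": 0,"dy": 0,"dz": 0,"yaw": 0}])

```text
t: 23.27
eef_pos: [466.1, 13.1, -24.1]
tcp_rot: [3.142, 0.0, 0.461]
ft_force: [0.1, -0.1, -1.7]
opening: 0.314
```

Request:
drive_tool(commands=[{"dx": 0,"dy": 0,"dz": -1,"yaw": 0},{"dx": 0,"dy": 0,"dz": 0,"yaw": 0}])

```text
t: 23.43
eef_pos: [466.2, 13.1, -25.0]
tcp_rot: [3.141, -0.0, 0.461]
ft_force: [-0.2, -0.3, -1.9]
opening: 0.311
```

Request:
drive_tool(commands=[{"dx": 0,"dy": 0,"dz": -1,"yaw": 0},{"dx": 0,"dy": 0,"dz": 0,"yaw": 0}])

```text
t: 23.6
eef_pos: [466.1, 13.1, -26.1]
tcp_rot: [3.141, -0.0, 0.461]
ft_force: [-0.6, 0.1, -1.1]
opening: 0.31
```

Request:
drive_tool(commands=[{"dx": 0,"dy": 0,"dz": -1,"yaw": 0},{"dx": 0,"dy": 0,"dz": 0,"yaw": 0}])

```text
t: 23.77
eef_pos: [466.1, 13.1, -27.2]
tcp_rot: [3.141, -0.0, 0.461]
ft_force: [-0.2, -0.3, -1.2]
opening: 0.312
```

Request:
drive_tool(commands=[{"dx": 0,"dy": 0,"dz": -1,"yaw": 0},{"dx": 0,"dy": 0,"dz": 0,"yaw": 0}])

```text
t: 23.93
eef_pos: [466.2, 13.1, -27.2]
tcp_rot: [3.141, -0.001, 0.461]
ft_force: [-4.4, 0.3, 16.7]
opening: 0.314
```

Seated at the predicted -27.2. Releasing.

Request:
drive_tool(commands=[{"dx": 0,"dy": 0,"dz": 0.5,"yaw": 0},{"dx": 0,"dy": 0,"dz": 0,"yaw": 0},{"dx": 0,"dy": 0,"dz": 0,"yaw": 0},{"dx": 0,"dy": 0,"dz": 0,"yaw": 0},{"dx": 0,"dy": 0,"dz": 0,"yaw": 0}], grip=1)

```text
t: 24.35
eef_pos: [466.0, 13.1, -27.8]
tcp_rot: [-3.142, 0.0, 0.461]
ft_force: [-0.3, -0.5, -0.5]
opening: 0.609
```

Request:
drive_tool(commands=[{"dx": 0,"dy": 0,"dz": 0,"yaw": 0},{"dx": 0,"dy": 0,"dz": 0,"yaw": 0},{"dx": 0,"dy": 0,"dz": 0,"yaw": 0},{"dx": 0,"dy": 0,"dz": 0,"yaw": 0}])

```text
t: 24.68
eef_pos: [466.1, 13.1, -27.7]
tcp_rot: [3.142, 0.0, 0.461]
ft_force: [0.5, 0.1, -0.1]
opening: 0.889
```

Request:
drive_tool(commands=[{"dx": 0,"dy": 0,"dz": 10,"yaw": 0},{"dx": 0,"dy": 0,"dz": 25,"yaw": 0},{"dx": 0,"dy": 0,"dz": 35,"yaw": 0},{"dx": 0,"dy": 0,"dz": 20,"yaw": 0},{"dx": 0,"dy": 0,"dz": 0,"yaw": 0}])

```text
t: 25.1
eef_pos: [467.8, 13.0, 66.5]
tcp_rot: [3.138, -0.005, 0.461]
ft_force: [1.3, -1.3, 0.5]
opening: 1.001
```

```bash
python3 - <<'E'
from h import *
im=shot('scene','s15.png');tp=shot('top','t15.png')
a=cv2.resize(im[150:240,190:310,::-1],(400,300),interpolation=cv2.INTER_CUBIC)
b=cv2.resize(im[220:310,150:270,::-1],(400,300),interpolation=cv2.INTER_CUBIC)
c=cv2.resize(tp[150:240,280:400,::-1],(400,300),interpolation=cv2.INTER_CUBIC)
d=cv2.resize(tp[200:290,210:330,::-1],(400,300),interpolation=cv2.INTER_CUBIC)
cv2.imwrite('pics/c15.png',np.vstack([np.hstack([a,b]),np.hstack([d,c])]))
E
```

```text
(no output)
```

View pics/c15.png

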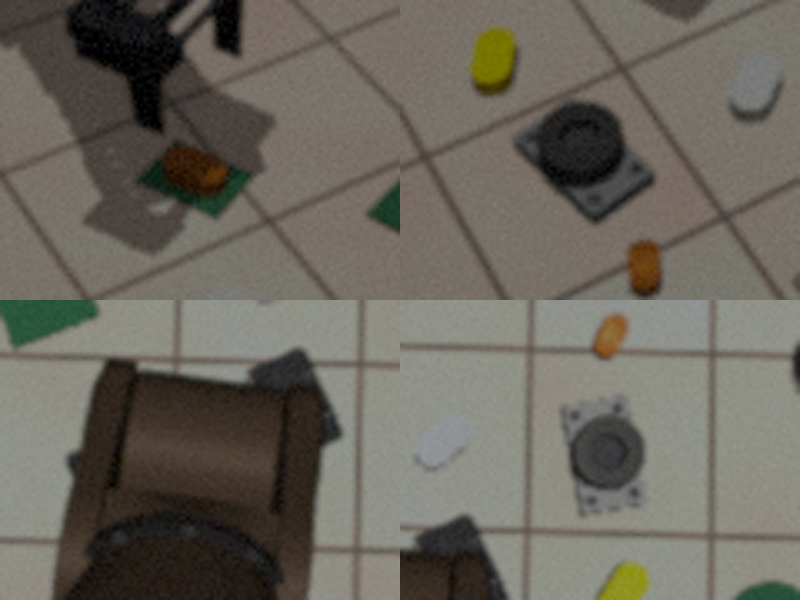

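The pad lies lengthwise and central on its rest. The bearing is at top crop (608,453). Computing its position and refreshing the plate.

```bash
python3 - <<'E'
from h import *
f=400/120
print(back('top',(280+208.5/f-.5,150+153.5/f-.5),36).round(1))
print(back('scene',(150+182/f-.5,220+137/f-.5),36).round(1))
for n in('top','scene'):
    for d in env.place_of('bearing',n)[:2]: print(n,d['conf'],back(n,d['pixel'],14).round(1))
    for d in env.trace('bearing',n)[:2]: print(n,d['conf'],d['pixels'].sum(),*rects(n,d['pixels'],36))
    for d in env.trace('bolt_plate',n)[:1]: print('plate',n,d['conf'],d['pixels'].sum(),*rects(n,d['pixels'],14))
E
```

```text
[ 596.1 -177.2   36. ]
[ 601.9 -175.8   36. ]
top 0.88 [ 599.4 -179.7   14. ]
top 0.84 408 [ 599. -177.] [59.6 60.3] 136.2
plate top 0.5 259 [ 562.2 -184. ] [25.  55.4] 91.6
scene 0.6 [ 591.9 -174.9   14. ]
scene 0.22 [497.2 301.8  14. ]
scene 0.92 568 [ 607.9 -179.3] [59.4 72.6] 153.1
plate scene 0.66 386 [ 630.2 -171.2] [47.2 57.8] 101.3
```

Bearing at about (599,-177.3), matching a 60 mm disc. Moving there with the jaws across the plate's width (yaw -15).

Request:
drive_tool(commands=[{"dx": 9,"dy": -13,"dz": 0,"yaw": -4},{"dx": 18,"dy": -25,"dz": 0,"yaw": -6},{"dx": 20,"dy": -29,"dz": 0,"yaw": -5},{"dx": 20,"dy": -29,"dz": 0,"yaw": 0},{"dx": 20,"dy": -29,"dz": 0,"yaw": 0}])

```text
t: 25.92
eef_pos: [553.6, -113.2, 61.7]
tcp_rot: [-3.141, 0.001, 0.199]
ft_force: [1.0, 0.9, 0.1]
opening: 1.001
```

Request:
drive_tool(commands=[{"dx": 20,"dy": -28,"dz": 0,"yaw": 0},{"dx": 18,"dy": -24,"dz": 0,"yaw": 0},{"dx": 8,"dy": -13,"dz": 0,"yaw": 0},{"dx": 0,"dy": 0,"dz": 0,"yaw": 0},{"dx": 0,"dy": 0,"dz": 0,"yaw": 0}])

```text
t: 26.33
eef_pos: [598.5, -177.0, 61.2]
tcp_rot: [-3.141, 0.002, 0.198]
ft_force: [0.7, -0.1, 0.3]
opening: 1.0
```

Request:
drive_tool(commands=[{"dx": 0,"dy": 0,"dz": -15,"yaw": 0},{"dx": 0,"dy": 0,"dz": -20,"yaw": 0},{"dx": 0,"dy": 0,"dz": -15,"yaw": 0},{"dx": 0,"dy": 0,"dz": -5,"yaw": 0},{"dx": 0,"dy": 0,"dz": 0,"yaw": 0}])

```text
t: 26.75
eef_pos: [597.9, -175.6, 6.2]
tcp_rot: [-3.14, 0.003, 0.2]
ft_force: [-0.3, -0.1, -0.4]
opening: 1.001
```

Request:
drive_tool(commands=[{"dx": 0,"dy": 0,"dz": 0,"yaw": 0},{"dx": 0,"dy": 0,"dz": 0,"yaw": 0}])

```text
t: 26.92
eef_pos: [599.4, -176.6, 8.3]
tcp_rot: [3.141, -0.001, 0.199]
ft_force: [-0.4, -0.5, 1.2]
opening: 1.001
```

```bash
python3 - <<'E'
from h import *
im=shot('scene','s16.png');print(env.state()['eef_pos'],env.state()['tcp_rot'])
cv2.imwrite('pics/s16c.png',cv2.resize(im[200:290,140:260,::-1],(800,600),interpolation=cv2.INTER_CUBIC))
E
```

```text
[ 599.5148554  -176.77059477    8.38229306] [ 3.14072473e+00 -1.12298015e-03  1.99175641e-01]
```

View pics/s16c.png

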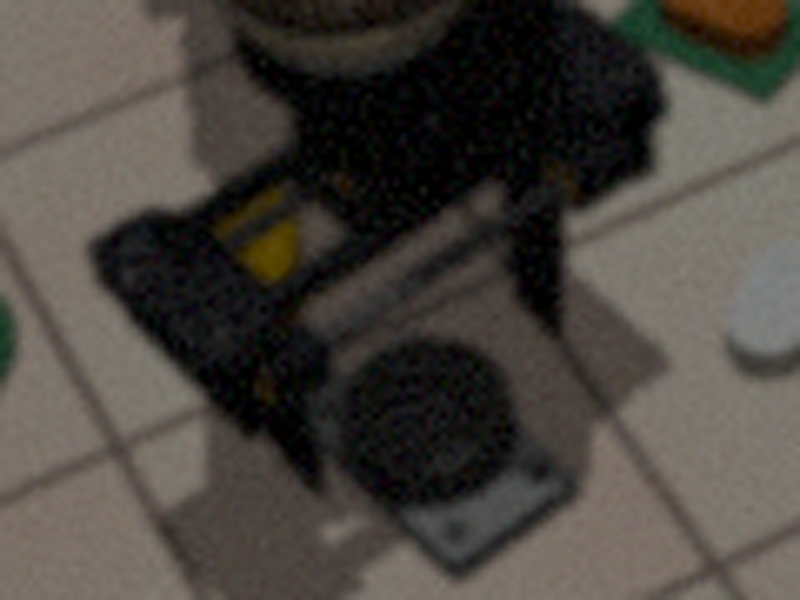

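Fingers straddle the bearing. Going down to reported -16 (true 16.6).

Request:
drive_tool(commands=[{"dx": 0,"dy": 0,"dz": -10,"yaw": 0},{"dx": 0,"dy": 0,"dz": -9,"yaw": 0},{"dx": 0,"dy": 0,"dz": -5,"yaw": 0},{"dx": 0,"dy": 0,"dz": 0,"yaw": 0},{"dx": 0,"dy": 0,"dz": 0,"yaw": 0}])

```text
t: 27.38
eef_pos: [598.8, -176.8, -17.3]
tcp_rot: [-3.141, 0.001, 0.199]
ft_force: [0.1, -1.4, -0.1]
opening: 1.002
```

Request:
drive_tool(commands=[{"dx": 0,"dy": 0,"dz": 0,"yaw": 0},{"dx": 0,"dy": 0,"dz": 0,"yaw": 0},{"dx": 0,"dy": 0,"dz": 0,"yaw": 0},{"dx": 0,"dy": 0,"dz": 0,"yaw": 0},{"dx": 0,"dy": 0,"dz": 0,"yaw": 0}], grip=0)

```text
t: 27.8
eef_pos: [599.2, -176.9, -16.5]
tcp_rot: [3.141, -0.0, 0.199]
ft_force: [0.4, 0.5, 0.6]
opening: 0.706
```

Request:
drive_tool(commands=[{"dx": 0,"dy": 0,"dz": 0,"yaw": 0},{"dx": 0,"dy": 0,"dz": 0,"yaw": 0},{"dx": 0,"dy": 0,"dz": 0,"yaw": 0}])

```text
t: 28.05
eef_pos: [599.1, -176.9, -16.5]
tcp_rot: [3.141, -0.0, 0.199]
ft_force: [-1.1, -0.3, 1.3]
opening: 0.631
```

Request:
drive_tool(commands=[{"dx": 0,"dy": 0,"dz": 3,"yaw": 0},{"dx": 0,"dy": 0,"dz": 6,"yaw": 0},{"dx": 0,"dy": 0,"dz": 12,"yaw": 0},{"dx": 0,"dy": 0,"dz": 20,"yaw": 0},{"dx": 0,"dy": 0,"dz": 10,"yaw": 0}])

```text
t: 28.47
eef_pos: [599.8, -177.1, 36.9]
tcp_rot: [3.14, -0.002, 0.199]
ft_force: [0.2, -0.3, -1.2]
opening: 0.632
```

```bash
python3 - <<'E'
from h import *
im=shot('scene','s17.png');print(env.state()['opening'])
cv2.imwrite('pics/s17c.png',cv2.resize(im[200:290,140:260,::-1],(800,600),interpolation=cv2.INTER_CUBIC))
E
```

```text
0.6305055391273862
```

View pics/s17c.png

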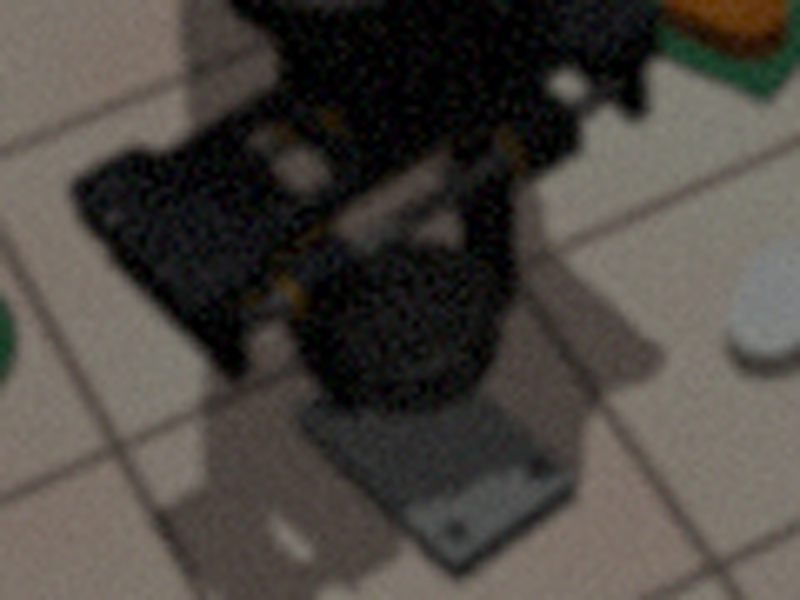

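The bearing is lifted level and the plate stayed. Carrying it to the large disc (456,-320.5).

Request:
drive_tool(commands=[{"dx": -10,"dy": -10,"dz": 0,"yaw": 0},{"dx": -18,"dy": -18,"dz": 0,"yaw": 0},{"dx": -22,"dy": -22,"dz": 0,"yaw": 0},{"dx": -22,"dy": -22,"dz": 0,"yaw": 0},{"dx": -22,"dy": -22,"dz": 0,"yaw": 0}])

```text
t: 28.93
eef_pos: [503.3, -271.7, 33.9]
tcp_rot: [-3.141, 0.001, 0.199]
ft_force: [0.5, -0.8, -2.3]
opening: 0.634
```

Request:
drive_tool(commands=[{"dx": -22,"dy": -22,"dz": 0,"yaw": 0},{"dx": -18,"dy": -18,"dz": 0,"yaw": 0},{"dx": -9,"dy": -10,"dz": 0,"yaw": 0},{"dx": 0,"dy": 0,"dz": 0,"yaw": 0},{"dx": 0,"dy": 0,"dz": 0,"yaw": 0}])

```text
t: 29.35
eef_pos: [455.7, -321.2, 34.2]
tcp_rot: [-3.141, 0.0, 0.197]
ft_force: [-0.2, 0.7, -3.9]
opening: 0.632
```

Request:
drive_tool(commands=[{"dx": 0,"dy": 0,"dz": -12,"yaw": 0},{"dx": 0,"dy": 0,"dz": -16,"yaw": 0},{"dx": 0,"dy": 0,"dz": -12,"yaw": 0},{"dx": 0,"dy": 0,"dz": -6,"yaw": 0},{"dx": 0,"dy": 0,"dz": 0,"yaw": 0}])

```text
t: 29.77
eef_pos: [456.2, -319.6, -12.9]
tcp_rot: [-3.14, 0.001, 0.2]
ft_force: [-0.4, 0.2, -3.2]
opening: 0.63
```

```bash
python3 - <<'E'
from h import *
im=shot('scene','s18.png');print(env.state()['eef_pos'],env.state()['opening'])
cv2.imwrite('pics/s18c.png',cv2.resize(im[200:290,60:180,::-1],(800,600),interpolation=cv2.INTER_CUBIC))
E
```

```text
[ 456.47235528 -320.07752405  -12.03607362] 0.6314452717669117
```

View pics/s18c.png

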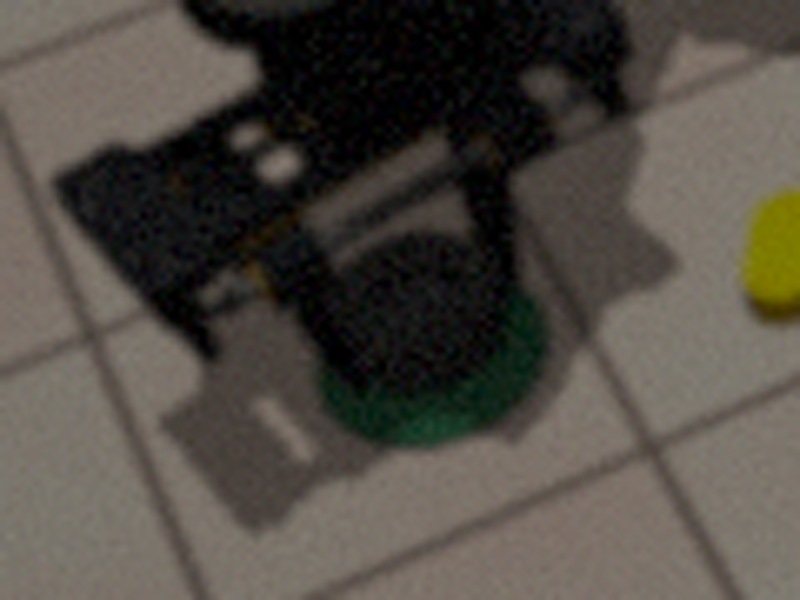

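Request:
drive_tool(commands=[{"dx": 0,"dy": 0,"dz": -6,"yaw": 0},{"dx": 0,"dy": 0,"dz": -4,"yaw": 0},{"dx": 0,"dy": 0,"dz": -2,"yaw": 0},{"dx": 0,"dy": 0,"dz": 0,"yaw": 0},{"dx": 0,"dy": 0,"dz": 0,"yaw": 0}])

```text
t: 30.23
eef_pos: [456.1, -321.0, -23.6]
tcp_rot: [3.141, -0.0, 0.199]
ft_force: [-0.0, -0.4, -4.3]
opening: 0.63
```

Request:
drive_tool(commands=[{"dx": 0,"dy": 0,"dz": -1,"yaw": 0},{"dx": 0,"dy": 0,"dz": 0,"yaw": 0}])

```text
t: 30.4
eef_pos: [456.1, -321.0, -24.6]
tcp_rot: [3.141, -0.0, 0.199]
ft_force: [0.6, -0.2, -2.2]
opening: 0.634
```

Request:
drive_tool(commands=[{"dx": 0,"dy": 0,"dz": -1,"yaw": 0},{"dx": 0,"dy": 0,"dz": 0,"yaw": 0}])

```text
t: 30.57
eef_pos: [456.1, -320.9, -25.7]
tcp_rot: [3.141, -0.0, 0.199]
ft_force: [-0.1, 0.8, -2.0]
opening: 0.632
```

Request:
drive_tool(commands=[{"dx": 0,"dy": 0,"dz": -1,"yaw": 0},{"dx": 0,"dy": 0,"dz": 0,"yaw": 0}])

```text
t: 30.73
eef_pos: [456.2, -321.0, -26.5]
tcp_rot: [3.141, -0.0, 0.199]
ft_force: [-0.2, -0.2, -0.7]
opening: 0.63
```

The weight is just coming off at -26.5, so the bearing is seated. Releasing.

Request:
drive_tool(commands=[{"dx": 0,"dy": 0,"dz": -0.5,"yaw": 0},{"dx": 0,"dy": 0,"dz": 0,"yaw": 0},{"dx": 0,"dy": 0,"dz": 0,"yaw": 0}])

```text
t: 30.98
eef_pos: [456.2, -321.0, -26.6]
tcp_rot: [3.141, -0.0, 0.199]
ft_force: [-1.6, 0.4, 7.2]
opening: 0.631
```

Request:
drive_tool(commands=[{"dx": 0,"dy": 0,"dz": 0,"yaw": 0},{"dx": 0,"dy": 0,"dz": 0,"yaw": 0},{"dx": 0,"dy": 0,"dz": 0,"yaw": 0},{"dx": 0,"dy": 0,"dz": 0,"yaw": 0},{"dx": 0,"dy": 0,"dz": 0,"yaw": 0}], grip=1)

```text
t: 31.4
eef_pos: [456.1, -320.9, -27.2]
tcp_rot: [3.142, 0.0, 0.199]
ft_force: [0.4, -0.2, 0.4]
opening: 0.927
```

Request:
drive_tool(commands=[{"dx": 0,"dy": 0,"dz": 0,"yaw": 0},{"dx": 0,"dy": 0,"dz": 10,"yaw": 0},{"dx": 0,"dy": 0,"dz": 25,"yaw": 0},{"dx": 0,"dy": 0,"dz": 30,"yaw": 0},{"dx": 0,"dy": 0,"dz": 10,"yaw": 0}])

```text
t: 31.82
eef_pos: [457.1, -321.7, 51.7]
tcp_rot: [3.138, -0.002, 0.199]
ft_force: [0.7, 0.0, 0.9]
opening: 1.0
```

```bash
python3 - <<'E'
from h import *
im=shot('scene','s19.png');tp=shot('top','t19.png')
a=cv2.resize(im[200:290,60:180,::-1],(400,300),interpolation=cv2.INTER_CUBIC)
b=cv2.resize(im[220:310,150:270,::-1],(400,300),interpolation=cv2.INTER_CUBIC)
c=cv2.resize(tp[150:240,280:400,::-1],(400,300),interpolation=cv2.INTER_CUBIC)
d=cv2.resize(tp[200:290,330:450,::-1],(400,300),interpolation=cv2.INTER_CUBIC)
cv2.imwrite('pics/c19.png',np.vstack([np.hstack([a,b]),np.hstack([d,c])]))
for n in('top','scene'):
    for d in env.trace('bolt_plate',n)[:1]: print('plate',n,d['conf'],d['pixels'].sum(),*rects(n,d['pixels'],14))
    for d in env.place_of('bolt_plate',n)[:1]: print('pl',n,d['conf'],back(n,d['pixel'],0))
E
```

```text
plate top 0.83 626 [ 598.  -177.8] [55.8 90.7] 12.7
pl top 0.74 [ 593.10908073 -171.10673557    0.        ]
plate scene 0.72 820 [ 604.7 -176.6] [ 55.9 100.5] 9.8
pl scene 0.56 [ 597.23177444 -182.49445764    0.        ]
```

View pics/c19.png

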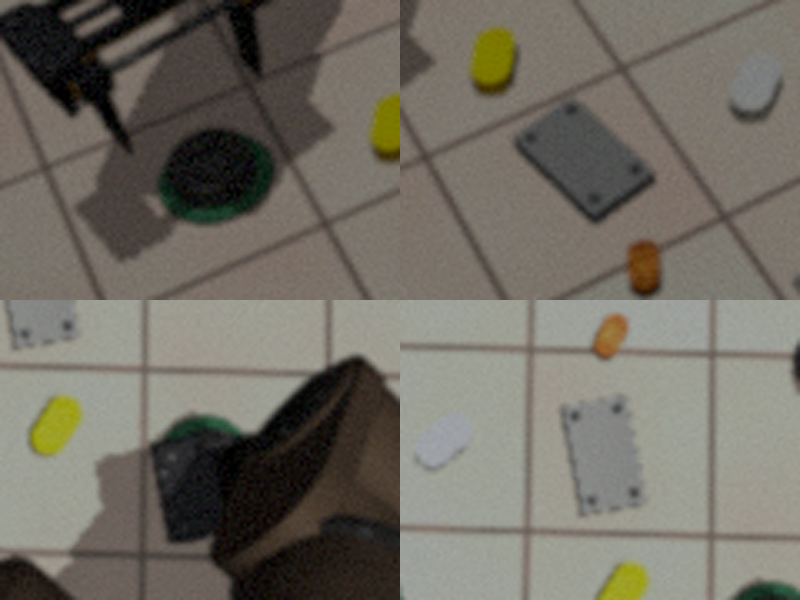

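The bearing is on its disc. The plate is clear at about (599,-177.5), yaw about 11.5°, matching the current jaw yaw of 11.4°. Moving over it.

Request:
drive_tool(commands=[{"dx": 10,"dy": 10,"dz": 0,"yaw": 0},{"dx": 18,"dy": 18,"dz": 0,"yaw": 0},{"dx": 22,"dy": 22,"dz": 0,"yaw": 0},{"dx": 22,"dy": 22,"dz": 0,"yaw": 0},{"dx": 22,"dy": 22,"dz": 0,"yaw": 0}])

```text
t: 32.53
eef_pos: [550.4, -225.7, 46.5]
tcp_rot: [-3.14, 0.002, 0.198]
ft_force: [0.5, -0.4, -1.2]
opening: 1.002
```

Request:
drive_tool(commands=[{"dx": 22,"dy": 22,"dz": 0,"yaw": 0},{"dx": 18,"dy": 18,"dz": 0,"yaw": 0},{"dx": 9,"dy": 10,"dz": 0,"yaw": 0},{"dx": 0,"dy": 0,"dz": 0,"yaw": 0},{"dx": 0,"dy": 0,"dz": 0,"yaw": 0}])

```text
t: 32.95
eef_pos: [598.5, -176.7, 46.8]
tcp_rot: [-3.141, 0.002, 0.2]
ft_force: [-0.7, 0.5, -0.3]
opening: 1.002
```

Request:
drive_tool(commands=[{"dx": 0,"dy": 0,"dz": -15,"yaw": 0},{"dx": 0,"dy": 0,"dz": -20,"yaw": 0},{"dx": 0,"dy": 0,"dz": -15,"yaw": 0},{"dx": 0,"dy": 0,"dz": -6,"yaw": 0},{"dx": 0,"dy": 0,"dz": 0,"yaw": 0}])

```text
t: 33.37
eef_pos: [597.5, -177.7, -9.6]
tcp_rot: [-3.14, 0.003, 0.197]
ft_force: [-0.5, 0.0, 1.0]
opening: 0.996
```

Request:
drive_tool(commands=[{"dx": 0,"dy": 0,"dz": 0,"yaw": 0},{"dx": 0,"dy": 0,"dz": 0,"yaw": 0}])

```text
t: 33.53
eef_pos: [599.2, -177.5, -7.3]
tcp_rot: [3.141, -0.001, 0.198]
ft_force: [0.1, 0.4, -0.3]
opening: 1.0
```

```bash
python3 - <<'E'
from h import *
im=shot('scene','s20.png');print(env.state()['eef_pos'],env.state()['tcp_rot'])
cv2.imwrite('pics/s20c.png',cv2.resize(im[200:290,140:260,::-1],(800,600),interpolation=cv2.INTER_CUBIC))
E
```

```text
[ 599.41604669 -177.40292643   -7.15401503] [ 3.14070661e+00 -1.15797573e-03  1.98446336e-01]
```

View pics/s20c.png

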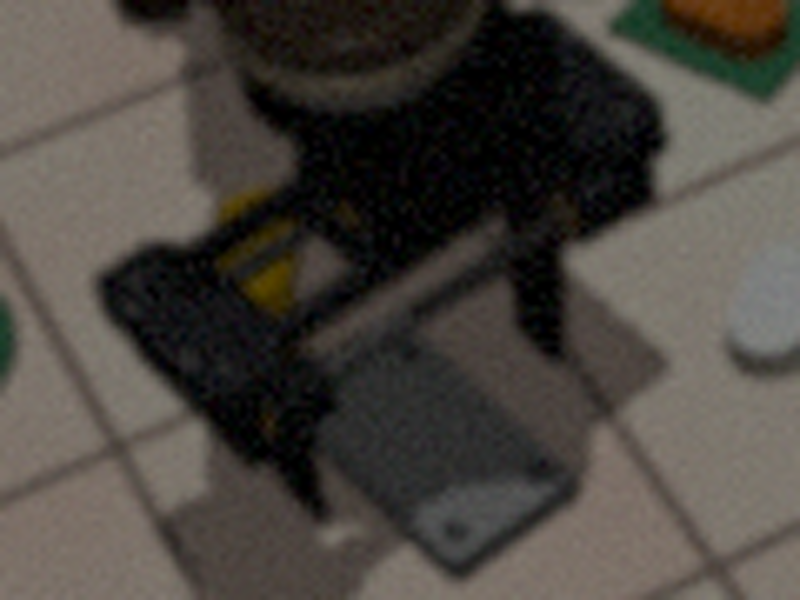

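Request:
drive_tool(commands=[{"dx": 0,"dy": 0,"dz": -9,"yaw": 0},{"dx": 0,"dy": 0,"dz": -7,"yaw": 0},{"dx": 0,"dy": 0,"dz": -4,"yaw": 0},{"dx": 0,"dy": 0,"dz": -2,"yaw": 0},{"dx": 0,"dy": 0,"dz": 0,"yaw": 0}])

```text
t: 34.0
eef_pos: [598.8, -176.7, -30.9]
tcp_rot: [-3.141, 0.001, 0.199]
ft_force: [-0.7, -0.0, -0.7]
opening: 1.0
```

Request:
drive_tool(commands=[{"dx": 0,"dy": 0,"dz": 0,"yaw": 0}])

```text
t: 34.08
eef_pos: [599.1, -176.8, -30.4]
tcp_rot: [-3.141, 0.0, 0.199]
ft_force: [-0.4, -0.3, 0.6]
opening: 0.994
```

Request:
drive_tool(commands=[{"dx": 0,"dy": 0,"dz": 0,"yaw": 0},{"dx": 0,"dy": 0,"dz": 0,"yaw": 0},{"dx": 0,"dy": 0,"dz": 0,"yaw": 0},{"dx": 0,"dy": 0,"dz": 0,"yaw": 0},{"dx": 0,"dy": 0,"dz": 0,"yaw": 0}], grip=0)

```text
t: 34.5
eef_pos: [599.2, -176.9, -30.0]
tcp_rot: [3.141, -0.0, 0.199]
ft_force: [0.0, -0.2, 0.2]
opening: 0.703
```

Request:
drive_tool(commands=[{"dx": 0,"dy": 0,"dz": 0,"yaw": 0},{"dx": 0,"dy": 0,"dz": 0,"yaw": 0},{"dx": 0,"dy": 0,"dz": 0,"yaw": 0},{"dx": 0,"dy": 0,"dz": 0,"yaw": 0}])

```text
t: 34.83
eef_pos: [599.0, -176.8, -30.1]
tcp_rot: [-3.142, 0.0, 0.199]
ft_force: [-0.3, 1.8, 0.9]
opening: 0.564
```

Request:
drive_tool(commands=[{"dx": 0,"dy": 0,"dz": 2,"yaw": 0},{"dx": 0,"dy": 0,"dz": 3,"yaw": 0},{"dx": 0,"dy": 0,"dz": 6,"yaw": 0},{"dx": 0,"dy": 0,"dz": 12,"yaw": 0},{"dx": 0,"dy": 0,"dz": 12,"yaw": 0}])

```text
t: 35.25
eef_pos: [599.0, -176.8, 5.7]
tcp_rot: [-3.141, 0.0, 0.199]
ft_force: [-0.2, -0.8, -4.3]
opening: 0.564
```

```bash
python3 - <<'E'
from h import *
im=shot('scene','s21.png');print(env.state()['opening'])
cv2.imwrite('pics/s21c.png',cv2.resize(im[200:290,140:260,::-1],(800,600),interpolation=cv2.INTER_CUBIC))
E
```

```text
0.5655318178663497
```

View pics/s21c.png

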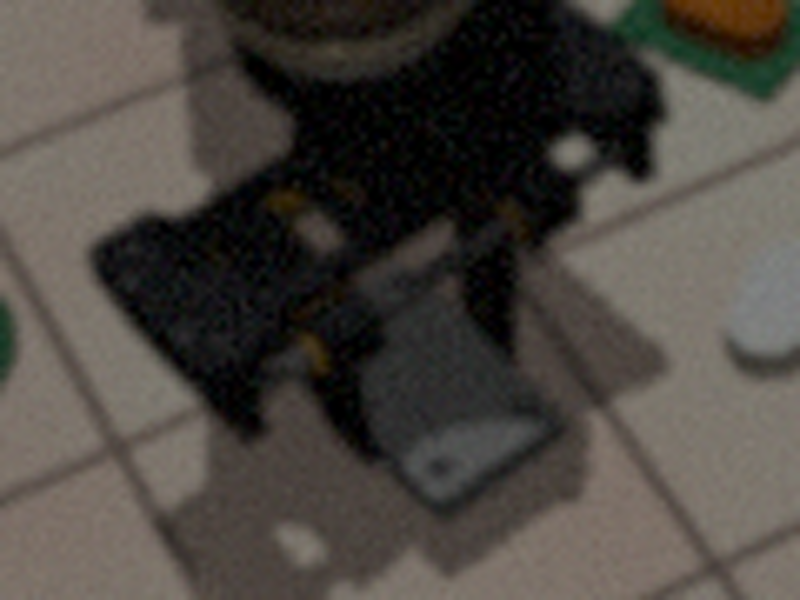

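The plate is level in the grip at 53.7 mm opening. Carrying it to the large rectangle (607.5,163, yaw 23°).

Request:
drive_tool(commands=[{"dx": 0,"dy": 0,"dz": 25,"yaw": 0},{"dx": 1,"dy": 15,"dz": 10,"yaw": 3},{"dx": 1,"dy": 26,"dz": 0,"yaw": 5},{"dx": 1,"dy": 33,"dz": 0,"yaw": 4},{"dx": 1,"dy": 36,"dz": 0,"yaw": 0}])

```text
t: 35.72
eef_pos: [603.3, -66.6, 41.0]
tcp_rot: [3.14, -0.001, 0.411]
ft_force: [0.4, 0.0, -4.3]
opening: 0.567
```

Request:
drive_tool(commands=[{"dx": 1,"dy": 36,"dz": 0,"yaw": 0},{"dx": 1,"dy": 36,"dz": 0,"yaw": 0},{"dx": 1,"dy": 36,"dz": 0,"yaw": 0},{"dx": 1,"dy": 36,"dz": 0,"yaw": 0},{"dx": 0,"dy": 36,"dz": 0,"yaw": 0}])

```text
t: 36.13
eef_pos: [607.3, 114.9, 40.8]
tcp_rot: [3.141, -0.001, 0.408]
ft_force: [2.1, -0.4, -5.1]
opening: 0.56
```

Request:
drive_tool(commands=[{"dx": 0,"dy": 26,"dz": 0,"yaw": 0},{"dx": 0,"dy": 16,"dz": 0,"yaw": 0},{"dx": 0,"dy": 8,"dz": 0,"yaw": 0},{"dx": 0,"dy": 0,"dz": 0,"yaw": 0},{"dx": 0,"dy": 0,"dz": 0,"yaw": 0}])

```text
t: 36.55
eef_pos: [607.1, 162.7, 40.2]
tcp_rot: [3.141, -0.0, 0.409]
ft_force: [-0.4, -0.3, -5.4]
opening: 0.569
```

Request:
drive_tool(commands=[{"dx": 0,"dy": 0,"dz": -12,"yaw": 0},{"dx": 0,"dy": 0,"dz": -16,"yaw": 0},{"dx": 0,"dy": 0,"dz": -12,"yaw": 0},{"dx": 0,"dy": 0,"dz": -8,"yaw": 0},{"dx": 0,"dy": 0,"dz": 0,"yaw": 0}])

```text
t: 36.97
eef_pos: [606.1, 162.1, -10.4]
tcp_rot: [-3.141, 0.003, 0.407]
ft_force: [-0.5, -1.0, -3.9]
opening: 0.565
```

```bash
python3 - <<'E'
from h import *
im=shot('scene','s22.png');print(env.state()['eef_pos'],env.state()['tcp_rot'],env.state()['opening'])
cv2.imwrite('pics/s22c.png',cv2.resize(im[150:250,260:400,::-1],(800,571),interpolation=cv2.INTER_CUBIC))
E
```

```text
[606.66865604 162.43145241  -9.31567721] [-3.14119788e+00  2.00714720e-03  4.07482434e-01] 0.5626578240452275
```

View pics/s22c.png

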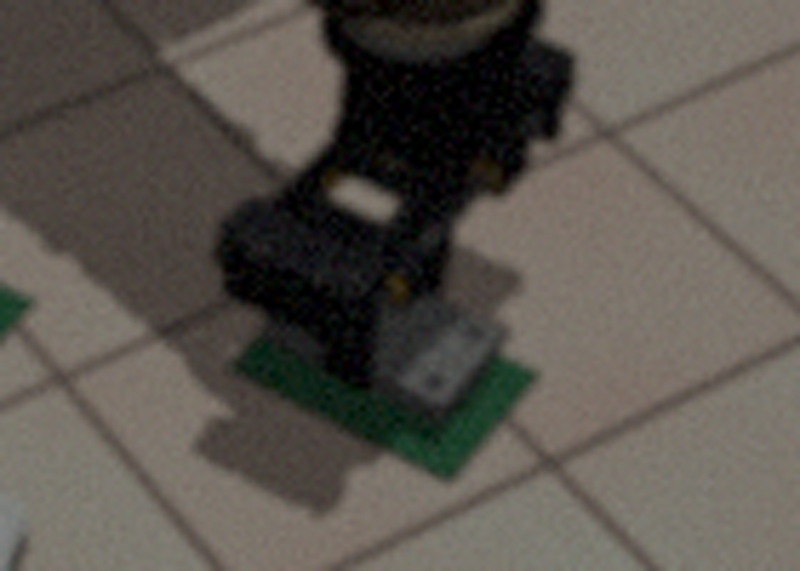

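Request:
drive_tool(commands=[{"dx": 0,"dy": 0,"dz": -6,"yaw": 0},{"dx": 0,"dy": 0,"dz": -5,"yaw": 0},{"dx": 0,"dy": 0,"dz": -3,"yaw": 0},{"dx": 0,"dy": 0,"dz": 0,"yaw": 0},{"dx": 0,"dy": 0,"dz": 0,"yaw": 0}])

```text
t: 37.43
eef_pos: [607.1, 163.2, -22.2]
tcp_rot: [3.142, 0.0, 0.408]
ft_force: [-0.5, -0.9, -4.5]
opening: 0.564
```

Request:
drive_tool(commands=[{"dx": 0,"dy": 0,"dz": -1,"yaw": 0},{"dx": 0,"dy": 0,"dz": 0,"yaw": 0}])

```text
t: 37.6
eef_pos: [607.2, 163.2, -23.0]
tcp_rot: [3.141, -0.0, 0.408]
ft_force: [0.0, 0.1, -4.6]
opening: 0.564
```

Request:
drive_tool(commands=[{"dx": 0,"dy": 0,"dz": -1,"yaw": 0},{"dx": 0,"dy": 0,"dz": -1,"yaw": 0},{"dx": 0,"dy": 0,"dz": 0,"yaw": 0}])

```text
t: 37.85
eef_pos: [607.0, 163.1, -25.2]
tcp_rot: [3.141, 0.0, 0.408]
ft_force: [-0.6, 0.1, -4.8]
opening: 0.564
```

Request:
drive_tool(commands=[{"dx": 0,"dy": 0,"dz": -1,"yaw": 0},{"dx": 0,"dy": 0,"dz": 0,"yaw": 0}])

```text
t: 38.02
eef_pos: [607.2, 163.1, -26.1]
tcp_rot: [3.141, -0.0, 0.408]
ft_force: [0.6, 0.3, -3.8]
opening: 0.566
```

Request:
drive_tool(commands=[{"dx": 0,"dy": 0,"dz": -0.5,"yaw": 0},{"dx": 0,"dy": 0,"dz": 0,"yaw": 0}])

```text
t: 38.18
eef_pos: [607.2, 163.1, -26.1]
tcp_rot: [3.141, -0.0, 0.408]
ft_force: [-2.8, -0.9, 4.1]
opening: 0.564
```

Seated. Releasing, rising and checking everything.

Request:
drive_tool(commands=[{"dx": 0,"dy": 0,"dz": 0.5,"yaw": 0},{"dx": 0,"dy": 0,"dz": 0,"yaw": 0},{"dx": 0,"dy": 0,"dz": 0,"yaw": 0},{"dx": 0,"dy": 0,"dz": 0,"yaw": 0},{"dx": 0,"dy": 0,"dz": 0,"yaw": 0}], grip=1)

```text
t: 38.6
eef_pos: [607.2, 163.1, -26.1]
tcp_rot: [3.141, -0.0, 0.408]
ft_force: [0.4, 0.0, -0.2]
opening: 0.859
```

Request:
drive_tool(commands=[{"dx": 0,"dy": 0,"dz": 0,"yaw": 0},{"dx": 0,"dy": 0,"dz": 10,"yaw": 0},{"dx": 0,"dy": 0,"dz": 30,"yaw": 0},{"dx": 0,"dy": 0,"dz": 40,"yaw": 0},{"dx": 0,"dy": 0,"dz": 40,"yaw": 0}])

```text
t: 39.02
eef_pos: [606.5, 163.0, 95.3]
tcp_rot: [-3.141, 0.002, 0.408]
ft_force: [-0.2, 0.6, 0.8]
opening: 0.999
```

Request:
drive_tool(commands=[{"dx": 0,"dy": -30,"dz": 40,"yaw": 0},{"dx": 0,"dy": -40,"dz": 0,"yaw": 0},{"dx": 0,"dy": -40,"dz": 0,"yaw": 0},{"dx": 0,"dy": -40,"dz": 0,"yaw": 0},{"dx": 0,"dy": -40,"dz": 0,"yaw": 0}])

```text
t: 39.43
eef_pos: [606.8, -23.5, 128.4]
tcp_rot: [3.141, -0.001, 0.409]
ft_force: [0.7, 0.5, 0.8]
opening: 1.001
```

Request:
drive_tool(commands=[{"dx": 0,"dy": -40,"dz": 0,"yaw": 0},{"dx": 0,"dy": -20,"dz": 0,"yaw": 0},{"dx": 0,"dy": 0,"dz": 0,"yaw": 0},{"dx": 0,"dy": 0,"dz": 0,"yaw": 0},{"dx": 0,"dy": 0,"dz": 0,"yaw": 0}])

```text
t: 39.85
eef_pos: [607.0, -81.2, 127.6]
tcp_rot: [3.142, -0.0, 0.408]
ft_force: [0.9, 0.5, 0.2]
opening: 0.999
```

```bash
python3 - <<'E'
from h import *
im=shot('scene','s23.png');tp=shot('top','t23.png');print(env.state()['t'],env.state()['eef_pos'])
cv2.imwrite('pics/s23c.png',cv2.resize(im[110:320,50:450,::-1],(800,420),interpolation=cv2.INTER_CUBIC))
hsv=cv2.cvtColor(im[:,:,::-1].copy(),cv2.COLOR_BGR2HSV)
for n in ('scene','top'):
    for q,z in (('bolt_plate',18),('rest_plate',4),('bearing',26),('rest_bearing',4),('rest_pad',4),('fork_pad',20)):
        for d in env.trace(q,n)[:2]: print(n,q,round(d['conf'],2),d['pixels'].sum(),*rects(n,d['pixels'],z))
E
```

```text
39.95 [607.11023251 -80.54768664 127.45488055]
scene bolt_plate 0.72 726 [612.8 158.9] [65.5 96.9] 23.0
scene rest_plate 0.84 235 [628.5 148.7] [ 64.6 126.9] 53.0
scene rest_plate 0.59 528 [ 445.8 -318.9] [60.4 77.2] 0.4
scene rest_bearing 0.73 308 [ 467.6 -318.7] [65.5 82.7] 91.3
scene rest_pad 0.67 194 [468.9  14.3] [55.4 76. ] 28.3
scene fork_pad 0.63 275 [ 495.6 -195.9] [33.6 67.8] 155.6
scene fork_pad 0.57 151 [ 707.4 -183.4] [22.  42.4] 166.3
top bolt_plate 0.79 618 [605.  158.8] [55.5 90.8] 26.0
top rest_plate 0.69 369 [605.5 161.8] [ 76.9 113.5] 22.7
top bearing 0.89 404 [ 456.  -321.1] [56.9 62.7] 91.6
top rest_pad 0.33 86 [475.4 316.4] [31.5 47.9] 175.1
top fork_pad 0.39 75 [478.3  21.5] [19.7 33.1] 154.9
```

View pics/s23c.png

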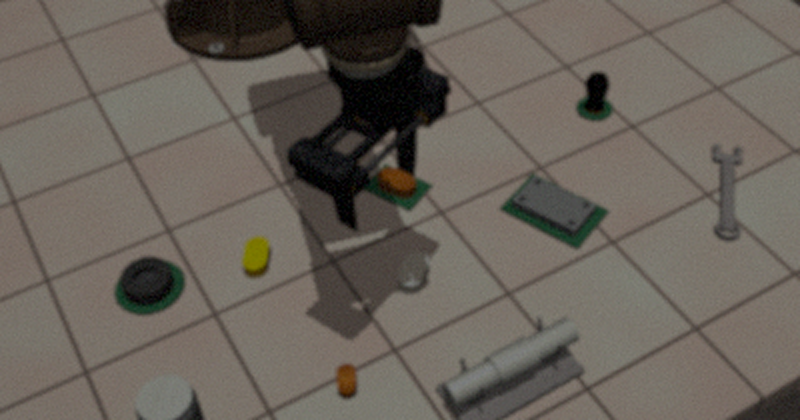

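View pics/t23.png

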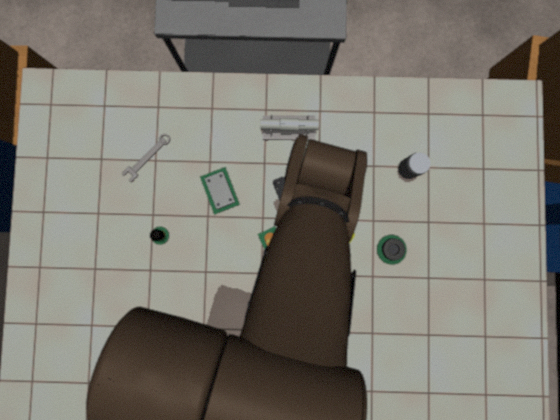

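The top view shows all four parts central on their rests, allowing for parallax. The spanner, at (147,158), and the tin, at (415,166), are where they began. Handing in.

```bash
python3 -c "
from cell import env
print(env.job_done(), env.state()['t'])"
```

```text
the job is handed in; nothing more can be done
the job is handed in; nothing more can be done
```

I took the stack apart from the top down and set each part on its own green rest: grip on the small disc, pad on the small rectangle, bearing on the large disc and plate on the large rectangle. I released each one before lifting the next, and the last clock reading before handing in was about 40 s.

**Last checks:**
- **Plate:** the networks put it about 3 mm and 3° off its rest in the top view.
- **Bearing:** about 1 mm from the rest position I measured at the start.
- **Grip and pad:** judged by eye, upright or flat and central in the pictures. The arm hid most of the pad in the last top view, so that view confirms nothing about it.
- **Bystanders:** the tin and spanner look unmoved.

**What disagreed:**
- **Height reading:** the reported TCP height is about 32.6 mm too low. I noticed it in the camera picture and confirmed it by touching the bare shelf, and all heights after that used the correction. Each part then touched down at the height this predicted.
- **Touch force:** I sent the last 1 mm steps of that touch without reading the force between them, so it rose to 72 N through the fingers. The wrist limit is 120 N.
- **Cameras:** the two differed by up to about 5 mm along x for objects on the shelf, so I used averages.
- **Networks:** several reports were false, such as a "rest_plate" at the bearing and the loose look-alike pads reported as the fork pad. I discarded these by checking the pictures.

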